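# Check in and stack the clock-parts tins

## Robot

A 7-joint arm with a two-finger parallel gripper is mounted at the origin on the work surface. World frame = base frame: x ahead of the robot, y to its left, z up, the work surface at z = 0. Lengths are in m, angles in degrees, forces in N, time in s.
With the tool pointing down it reaches from about 0.425 to 0.8 m from the base axis. Payload 8.3 kg.
Tool frame: the origin (TCP) lies midway between the tips of the shut fingers; the grasp point (between the pads) lies hold_point_z behind it (hold_point_z is the distance from the TCP to the grasp point, in m); z points along the fingers, y is the line along which they close (so a half turn about z gives the same grasp; the last joint's range is limited). The gripper opens to 85 mm and grips with 20 to 120 N. Pads are 22 mm wide; open, the fingers measure 114 mm over their backs; the gripper's body (76 mm by 85 mm) begins 54 mm behind the grasp point. The pads swing forward as they close: fully open they stand 13 mm farther back than shut.
Start: joints at [-76.713, 21.967, 0.94, 78.501, -0.361, 79.538, -2.664], TCP at [0.182, 0.598, 0.231] pointing down, gripper open.
Joint ranges: [-169.22, 169.22], [-14.56, 117.87], [-87.37, 89.26], [10.42, 133.3], [-82.24, 262.24], [0.94, 117.77], [-172.7, 172.7]. Speed limits (degrees/s): [136.94, 136.94, 172.46, 172.46, 180, 180, 180].

## Interface

Orientations are given as [roll, pitch, yaw] about the fixed x, y, z axes, in that order (R = Rz(yaw) Ry(pitch) Rx(roll)).
In Python, from workcell import get_state, get_image, finish_job, hold_point_z gives the robot as it stands.
- The arm moves only by the tool apply_moves, never from a script. Its argument "targets" is a list of rows, each an object of numbers: "dx", "dy", "dz": the shift along the tool's x, y, z in mm; "wx", "wy", "wz": the turn, a rotation vector about the tool's x, y, z in degrees. In form: [{"dx": .., "dy": .., "dz": .., "wx": .., "wy": .., "wz": ..}, ...]. A call has 1 to 12 rows; each row shifts and turns the commanded pose from where the row before left it, along the tool's axes as they then stand; what a row does not reach is not made up. A row lasts 1/10 s, in which the tool goes at most 50 mm and 8.59 degrees, less where a joint would pass 70% of its speed; a pose out of reach is approached as far as the arm can. A call with a gripper value outside its range is refused whole. "grip" is the opening in per cent of the stroke, from 0 (shut) to 100 (fully open), set as the call begins (left out, the last holds). The fingers move at their own pace and stop on an object; "grip_force" is the grip in N (left out, the last holds). Time passes only in rows, so rows that do not move let the fingers close. It gives the time, the measured TCP pose, the force, the opening and the grip force at its end, in the units of the state.
- get_state(): the state, without advancing time (a new reading comes with each control period).
- get_image(name): name is "scene" or "top" or "wrist"; returns a dict with "image" (420x560x3 uint8, red, green, blue), "mtx" (3x3 intrinsics, pixels), "R" (3x3) and "t" (3): a world point X has camera coordinates R X + t. Camera axes: x right, y down, z forward; pixel columns grow to the right and rows downward; lengths in m; the calibration is good to about 2 mm. A picture is of the moment at which its call begins. There is no depth.
- finish_job(): hands the job in; it is judged then, once.
The state is a dict: "t": time; "q": joint angles; "dq": joint speeds; "joint_torque": joint torques, N m; "position": TCP position; "tool_rot": TCP orientation; "force": force on the tool from outside, world axes, zero at the start; "torque": the same for the moment, N m; "width": finger opening in m; "gripper_force": force on a finger pad.
Only numpy, scipy, OpenCV 4.12 (cv2) and the standard library are available. Lean on these libraries where they do the work, as an engineer would, in place of code of your own. Each camera call takes 0.05 s, during which the arm holds its last target. There are 200 camera calls.

## Task

Check in the parts tins on the clockmaker's bench (two or three of them), from the tallest to the shortest: stand each one in turn upright in the middle of the reader's pad with its label squarely facing the reader's window, and let go of it for a second so that it is read. Stack the tins that have been read on the index base, tallest at the bottom, each one's lug dropped fully into the notch below it, and close the stack with the lid, its lug in the top notch too. Leave the other things on the bench where they are.

Things in the scene. Friction and masses are not known exactly. Their poses are not given: they have to be found in the camera images.
- tall_mid (a point): Centre, half-way up on the axis, of the tallest aluminium parts tin (may be absent: None). 56 mm diameter, 84 mm high overall, about 300 g; the tins differ only in height. z up the axis. On top a round socket, 47 mm inside, 9 mm deep; its rim has one notch 13 mm wide on the +x side.
- tall_mark (a point): Centre of the barcode label (white, black bars, flush with the wall) of the tallest tin: 28 mm from the axis on the tin's -x side, straight opposite the notch, half-way up. Axes as the tin's.
- tall: The tallest tin: origin at the centre of its underside. Dark foot, 42 mm diameter, 8 mm high, with a lug 9 mm wide on the +x side, reaching 27 mm from the axis, straight below the notch. A piece seated on this tin, lug in notch, has its underside 76 mm above this origin; about 8 mm higher if the lug is not in the notch.
- middle_mid (a point): Centre, half-way up on the axis, of the middle aluminium parts tin (may be absent: None). 56 mm diameter, 68 mm high overall, about 240 g; the tins differ only in height. z up the axis. On top a round socket, 47 mm inside, 9 mm deep; its rim has one notch 13 mm wide on the +x side.
- middle_mark (a point): Centre of the barcode label (white, black bars, flush with the wall) of the middle tin: 28 mm from the axis on the tin's -x side, straight opposite the notch, half-way up. Axes as the tin's.
- middle: The middle tin: origin at the centre of its underside. Dark foot, 42 mm diameter, 8 mm high, with a lug 9 mm wide on the +x side, reaching 27 mm from the axis, straight below the notch. A piece seated on this tin, lug in notch, has its underside 60 mm above this origin; about 8 mm higher if the lug is not in the notch.
- short_mid (a point): Centre, half-way up on the axis, of the shortest aluminium parts tin (may be absent: None). 56 mm diameter, 52 mm high overall, about 180 g; the tins differ only in height. z up the axis. On top a round socket, 47 mm inside, 9 mm deep; its rim has one notch 13 mm wide on the +x side.
- short_mark (a point): Centre of the barcode label (white, black bars, flush with the wall) of the shortest tin: 28 mm from the axis on the tin's -x side, straight opposite the notch, half-way up. Axes as the tin's.
- short: The shortest tin: origin at the centre of its underside. Dark foot, 42 mm diameter, 8 mm high, with a lug 9 mm wide on the +x side, reaching 27 mm from the axis, straight below the notch. A piece seated on this tin, lug in notch, has its underside 44 mm above this origin; about 8 mm higher if the lug is not in the notch.
- lid_grip (a point): Centre of the black round grip knob of the stack's lid: 28 mm diameter, 36 mm high (18 mm above and below this point), on an aluminium disc of 56 mm diameter, 6 mm thick. z up. The lid's underside is 32 mm below this point, the disc's top 18 mm below.
- lid: The lid, about 100 g: origin at the centre of its underside, axes as the grip's. Foot 42 mm diameter, 8 mm high like the tins', with a lug 9 mm wide on the +x side, reaching 34 mm from the axis, so that its dark end shows beyond the disc.
- rack_rim (a point): The index base: fixed dark steel plate 100 x 100 x 8 mm with a ring 9 mm high, a socket 47 mm inside, with a notch 13 mm wide on this frame's +x side. Point: on the axis at the ring's upper edge, 17 mm above the table; z up. A tin seated with its lug in the notch has its underside 8 mm below this point, about 8 mm higher if not in the notch.
- reader_pad (a point): Middle of the upper face of the reader's pad, a fixed black rubber disc of 64 mm diameter, 3 mm high, with a grey circle in its middle. Its y axis points from the pad straight to the reader's window; z is up.
- reader_window (a point): Middle of the reader's window, 85 mm from the pad's middle along the pad's y, 35 mm above the table, in the face of a fixed grey block 110 mm wide, 60 mm deep and 75 mm high. Axes as the pad's.
- weight: Bystander: turned brass weight, 36 mm diameter, 42 mm high, standing among the tins; origin under its centre.
- driver: Bystander: screwdriver, 150 mm long, lying.
- oil: Bystander: amber oil jar, 44 mm diameter, 70 mm high.
- dish: Bystander: white dish, 80 mm diameter.
Mind the look-alikes: they are no part of the job. What is shaped like the short but purple is not meant.

How it is judged (in metres and radians):
On the way, in this order (a step that is already met when the one before it is completed fails the run):
1. the tallest tin (if present) stands released on the middle of the pad, label facing the window (horizontal distance between tall_mid and reader_pad below 0.012 m and z of tall_mid in the frame of reader_pad between 0.038 and 0.046 m and angle between tall_mid's own z axis and vertical below 0.1 rad and angle between the x axis of tall_mid and the y axis of reader_pad, either way round below 0.21 rad and y of tall_mark in the frame of reader_pad above 0.012 m and contact force between the fingers and tall below 0.2 N), for 0.5 s.
2. the middle tin (if present) stands released on the middle of the pad, label facing the window (horizontal distance between middle_mid and reader_pad below 0.012 m and z of middle_mid in the frame of reader_pad between 0.03 and 0.038 m and angle between middle_mid's own z axis and vertical below 0.1 rad and angle between the x axis of middle_mid and the y axis of reader_pad, either way round below 0.21 rad and y of middle_mark in the frame of reader_pad above 0.012 m and contact force between the fingers and middle below 0.2 N), for 0.5 s.
3. the shortest tin (if present) stands released on the middle of the pad, label facing the window (horizontal distance between short_mid and reader_pad below 0.012 m and z of short_mid in the frame of reader_pad between 0.022 and 0.03 m and angle between short_mid's own z axis and vertical below 0.1 rad and angle between the x axis of short_mid and the y axis of reader_pad, either way round below 0.21 rad and y of short_mark in the frame of reader_pad above 0.012 m and contact force between the fingers and short below 0.2 N), for 0.5 s.
At the end, for the whole second after the job is handed in: All tins, each read in turn, are in one stack on the index base, tallest lowest, the lid on top, every lug in its notch: each piece within 6 mm of centred on the one below, within 3 mm of its seated height and 0.08 rad of upright (horizontal distance between tall_mid and rack_rim below 0.006 m and z of tall_mid in the frame of rack_rim between 0.031 and 0.037 m and angle between each of tall_mid, middle_mid, short_mid, lid_grip's own z axis and vertical below 0.08 rad and ((horizontal distance between middle_mid and tall_mid below 0.006 m and z of middle_mid in the frame of tall_mid between 0.065 and 0.071 m) or (horizontal distance between middle_mid and rack_rim below 0.006 m and z of middle_mid in the frame of rack_rim between 0.023 and 0.029 m)) and ((horizontal distance between short_mid and middle_mid below 0.006 m and z of short_mid in the frame of middle_mid between 0.049 and 0.055 m) or (horizontal distance between short_mid and tall_mid below 0.006 m and z of short_mid in the frame of tall_mid between 0.057 and 0.063 m) or (horizontal distance between short_mid and rack_rim below 0.006 m and z of short_mid in the frame of rack_rim between 0.015 and 0.021 m)) and ((horizontal distance between lid_grip and short_mid below 0.006 m and z of lid_grip in the frame of short_mid between 0.047 and 0.053 m) or (horizontal distance between lid_grip and middle_mid below 0.006 m and z of lid_grip in the frame of middle_mid between 0.055 and 0.061 m))); the robot touches nothing.
It fails at once if one of the other things on the bench is moved by more than 40 mm (distance of any of weight, driver, oil, dish from where it was at the start of the episode above 0.04 m).
Of tall, middle, short only 2 to 3 are there at a start; the rules pass over those that are not, and their reading is None.
At some moment in a run one of lid may be knocked a few centimetres aside while the robot is not near it.
It also fails if it takes over 210 s, if anything falls off the work surface, if the arm or the gripper's body presses on something with over 40 N, if the wrist force passes 120 N, or if a joint passes its speed limit or range.

## Working session

There is one attempt and no reset: what is moved stays moved. The work goes in short steps, Python scripts to look and compute and a tool call to move; the robot and the scene stay as the last step left them, time stands still between calls to the robot, and variables do not carry over. Pictures are saved under pics/ and viewed, at most 14 in all, crops included, and the job is handed in when it is done.

Besides the shell and the picture viewer there is one more tool, called after ">>>" as a command line: name --argument value ..., lists and objects as JSON in quotes. apply_moves: Moves the arm, as the interface text tells. Its arguments: {"type":"object","properties":{"targets":{"type":"array","items":{"type":"object","properties":{"dx":{"type":"number"},"dy":{"type":"number"},"dz":{"type":"number"},"wx":{"type":"number"},"wy":{"type":"number"},"wz":{"type":"number"}}}},"grip":{"type":"number"},"grip_force":{"type":"number"}},"required":["targets"]}

```bash
mkdir -p pics; ls; python3 - <<'E'
from workcell import *
import cv2
print(get_state(),hold_point_z)
for n in("scene","top"):
    d=get_image(n);cv2.imwrite(f"pics/{n}0.png",cv2.resize(d["image"][:,:,::-1],(800,600),interpolation=cv2.INTER_CUBIC));print(n,d["mtx"],d["R"],d["t"])
E
```

```text
pics
{'t': 0.0, 'q': array([-76.71372109,  22.0141821 ,   0.93798111,  78.56266901,
        -0.36201124,  79.53765642,  -2.66335004]), 'dq': array([-0.05426007, -0.13921372, -0.03563766, -0.0118126 , -0.01957645,
        0.05443542,  0.02010373]), 'joint_torque': array([ 2.42694950e-04, -6.27608943e+01,  8.44406951e-01, -3.71817648e+01,
        1.66230270e-02,  1.45112895e-02,  3.01693535e-05]), 'position': array([0.1813963 , 0.59756366, 0.23027972]), 'tool_rot': array([-1.79888283e+02,  9.04072475e-04,  1.63114340e+02]), 'force': array([-0.92530642, -0.15861385, -0.6631877 ]), 'torque': array([0.00192004, 0.03061618, 0.00692604]), 'gripper_force': 0.0, 'width': 0.08514907281081159} 0.0187
scene [[461.12058325   0.         269.78915533]
 [  0.         461.12058325 208.23142767]
 [  0.           0.           1.        ]] [[-0.84507463  0.53436153  0.01751072]
 [ 0.41859134  0.68165322 -0.60010848]
 [-0.33261112 -0.49980661 -0.79972695]] [ 0.50635473 -0.15555906  1.32155788]
top [[407.8652625    0.         277.53693252]
 [  0.         407.8652625  214.76285874]
 [  0.           0.           1.        ]] [[-0.02236026 -0.9995441   0.02028801]
 [-0.99614814  0.02055409 -0.08524321]
 [ 0.08478735 -0.02211592 -0.9961536 ]] [-0.05468636  0.55517328  1.05216215]
```

View pics/scene0.png

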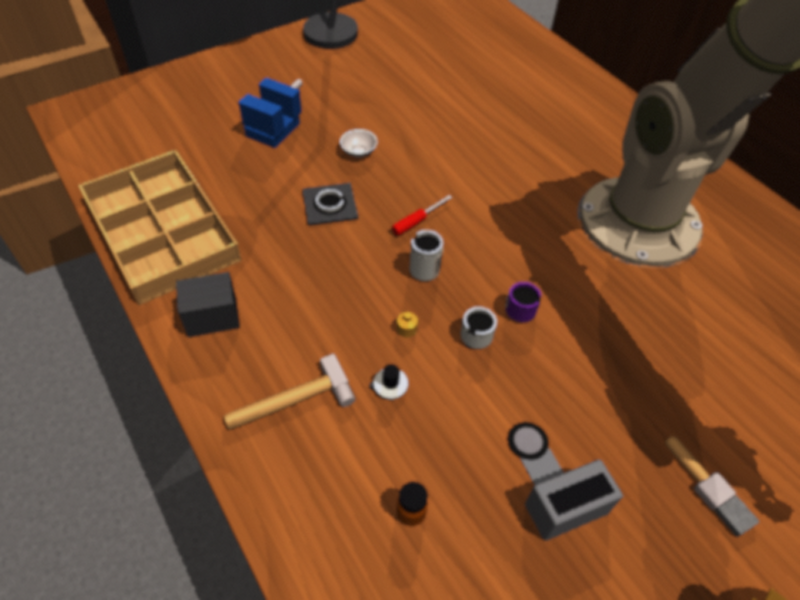

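View pics/top0.png

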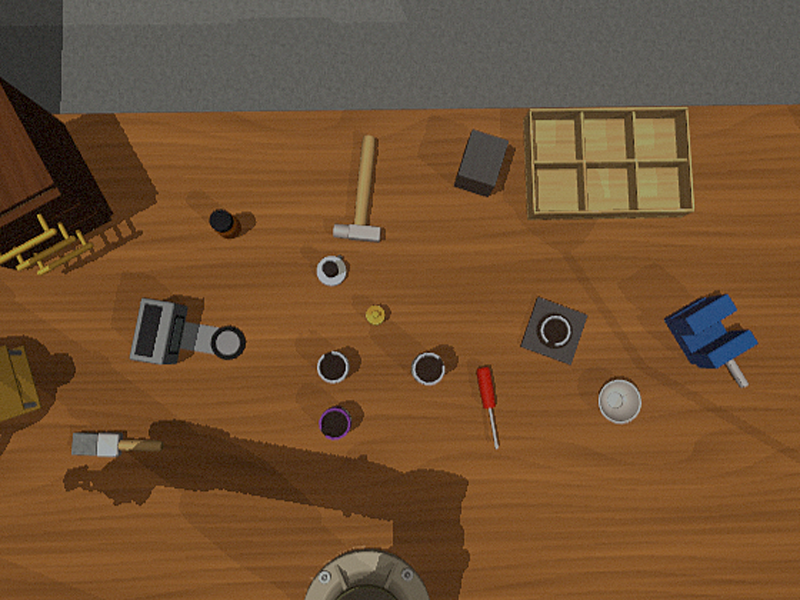

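Two aluminium tins are visible: top view (428,368) and (333,366). The purple look-alike is at (335,423), the lid at (331,270), the base at (554,331), the pad at (228,343) and the window at about (178,337). Next: enlarged crops and heights.

```bash
cat > h.py <<'E'
from workcell import *
import numpy as np, cv2
def cam(n):
    d=get_image(n); return d
def ray(d,u,v,z,s=1.0):
    "world point at height z for native pixel u,v"
    K,R,t=d["mtx"],np.array(d["R"]),np.array(d["t"])
    c=-R.T@t; r=R.T@np.linalg.solve(K,[u,v,1.]); return c+r*(z-c[2])/r[2]
def proj(d,P):
    p=np.array(d["mtx"])@(np.array(d["R"])@np.array(P)+d["t"]); return p[:2]/p[2]
def crop(d,u0,v0,u1,v1,k): return cv2.resize(d["image"][v0:v1,u0:u1,::-1],None,fx=k,fy=k,interpolation=cv2.INTER_CUBIC)
E
python3 - <<'E'
from h import *
t=cam("top");s=cam("scene")
a=crop(t,80,165,430,310,2)
b1=crop(t,210,235,320,275,7);
A=crop(t,140,170,330,305,4)
cv2.imwrite("pics/c1.png",A)
B=np.hstack([crop(s,255,145,395,275,4),crop(s,205,120,255,250,4)])
cv2.imwrite("pics/c2.png",B)
f=.7
for nm,u,v in(("A",428,368),("B",333,366)):
    for h in(.084,.068,.052):
        P=ray(t,u*f,v*f,h-.005); print(nm,h,P.round(3),"scene top",(proj(s,P)/f).round(0))
for nm,u,v,z in(("base",554,331,.017),("pad",228,343,.003),("win",180,337,.05),("lid",331,269,.06),("weight",375,315,.04),("purple",335,423,.05)): print(nm,ray(t,u*f,v*f,z).round(3))
E
```

```text
A 0.084 [ 0.441 -0.118  0.079] scene top [426. 242.]
A 0.068 [ 0.441 -0.119  0.063] scene top [425. 247.]
A 0.052 [ 0.441 -0.12   0.047] scene top [424. 253.]
B 0.084 [0.448 0.047 0.079] scene top [479. 308.]
B 0.068 [0.448 0.048 0.063] scene top [478. 314.]
B 0.052 [0.448 0.05  0.047] scene top [478. 320.]
base [ 0.503 -0.359  0.017]
pad [0.494 0.248 0.003]
win [0.506 0.321 0.05 ]
lid [0.621 0.05  0.06 ]
weight [ 0.538 -0.027  0.04 ]
purple [0.348 0.047 0.05 ]
```

View pics/c1.png

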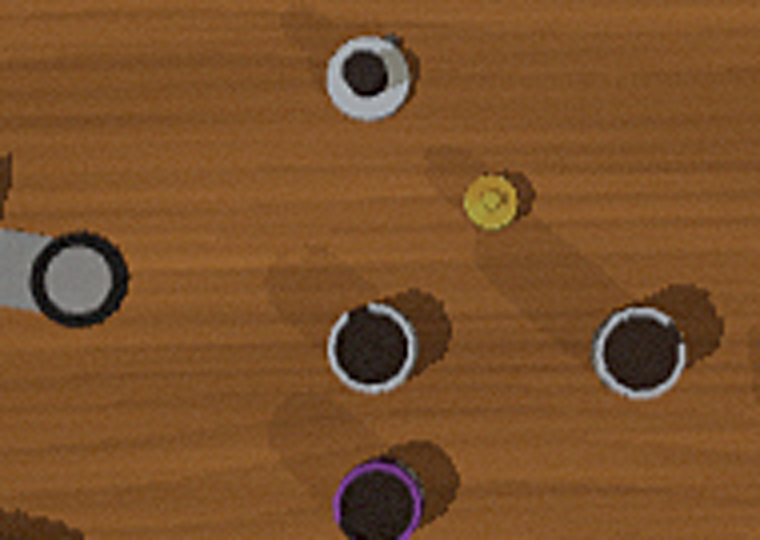

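View pics/c2.png

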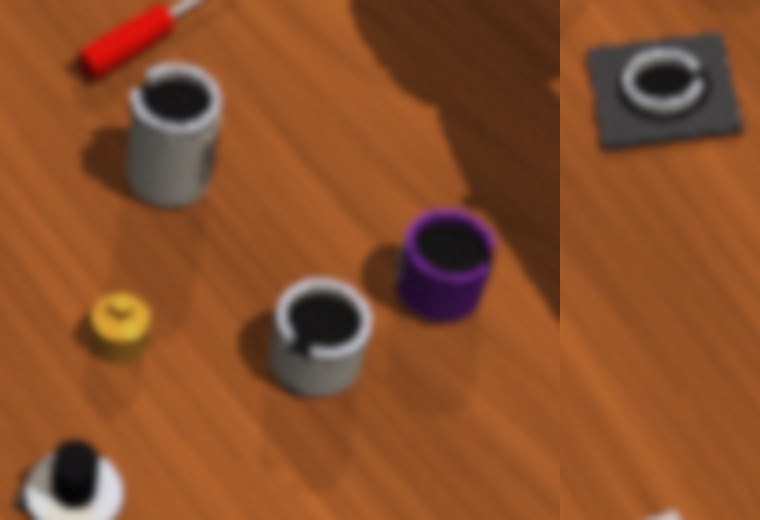

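Tin A (crop rim centre 640,352) matches 84 mm in both views. Tin B (372,348) matches 52 mm, so the middle tin is absent. Notches, roughly: A upper right, B (355,312); lid lug (396,42). I'll fit rim centres and notch angles by sampling along the rim circle.

```bash
cat >> h.py <<'E'
def grey(d): return cv2.GaussianBlur(cv2.cvtColor(d["image"],cv2.COLOR_RGB2GRAY),(0,0),.6).astype(np.float32)
def ring(d,g,c,z,r,n=72):
    a=np.arange(n)*2*np.pi/n
    out=[]
    for x in a:
        p=proj(d,[c[0]+r*np.cos(x),c[1]+r*np.sin(x),z]); out.append(cv2.getRectSubPix(g,(1,1),(float(p[0]),float(p[1])))[0,0])
    return np.array(out)
def fitrim(d,g,c,z,r=.0257,w=.008):
    best=max(((ring(d,g,(c[0]+i,c[1]+j),z,r,48).mean(),c[0]+i,c[1]+j) for i in np.arange(-w,w+.0005,.001) for j in np.arange(-w,w+.0005,.001)))
    v=ring(d,g,best[1:],z,r,72); th=np.median(v)
    wts=np.clip(th*.75-v,0,None); a=np.arange(72)*2*np.pi/72
    ang=np.degrees(np.angle((wts*np.exp(1j*a)).sum()))
    return np.round(best,4),round(ang,1),v.round(0).astype(int)
E
python3 - <<'E'
from h import *
for n in("top","scene"):
    d=cam(n);g=grey(d)
    for nm,c,z in(("A",(.441,-.118),.084),("B",(.448,.049),.052),("base",(.503,-.359),.017)):
        b,a,v=fitrim(d,g,c,z); print(n,nm,b,a,v)
E
```

```text
top A [ 1.325873e+02  4.410000e-01 -1.180000e-01] -61.5 [135 132 128 132 149 137 142 143 152 137 133 140 133 131 148 145 140 137
 136 135 143 154 151 138 145 143 144 142 146 141 151 140 136 145 144 142
 145 147 150 142 141 147 145 147 139 144 147 139 147 137 136 147 150 145
 143 139 114  64  46  43  44  45  60  90 130 149 141 142 141 137 136 136]
top B [1.331988e+02 4.470000e-01 5.200000e-02] 17.0 [104  53  43  43  45  47  62 116 143 149 141 144 143 146 138 140 146 150
 151 153 145 141 144 151 140 139 137 150 138 137 135 143 139 136 136 140
 147 157 147 138 146 147 149 152 143 138 146 133 142 140 141 146 151 147
 142 137 142 139 136 144 141 135 140 139 135 135 133 133 142 137 133 129]
top base [128.0437   0.505   -0.361 ] 159.7 [130 121 120 126 140 132 131 134 141 128 136 128 135 129 132 144 146 146
 146 143 135 128 131 143 139 132 129 142 107  72  41  36  35  36  47  75
 110 127 131 136 149 141 136 136 139 134 146 134 148 140 135 140 149 153
 151 148 143 139 140 147 139 143 131 146 137 147 141 146 140 126 124 130]
scene A [ 1.382214e+02  4.420000e-01 -1.150000e-01] -62.6 [141 136 13
[... 267 characters left out ...]
0 144 141 140]
scene B [1.423871e+02 4.480000e-01 5.400000e-02] 20.5 [116  88  60  38  30  35  52  83 113 131 138 142 145 147 147 149 153 157
 157 160 156 159 157 158 157 159 160 157 157 158 159 162 160 158 159 156
 154 151 153 153 153 149 148 150 149 150 150 150 151 152 154 157 161 162
 160 162 160 161 158 159 157 154 154 154 150 148 148 147 143 140 141 130]
scene base [124.7595   0.507   -0.358 ] 157.7 [117 118 118 120 123 123 125 128 124 121 119 119 120 122 126 130 133 133
 128 126 131 131 137 137 141 134 130 122 110  93  78  72  70  79  91 108
 124 129 136 131 131 129 126 127 129 131 131 132 136 139 143 142 138 137
 139 142 138 138 134 132 130 130 132 131 133 133 132 129 124 121 120 122]
```

```bash
python3 - <<'E'
from h import *
d=cam("top")
cv2.imwrite("pics/c3.png",np.hstack([crop(d,85,200,177,265,6),crop(d,212,170,252,235,6)]))
g=grey(d)
# pad: maximize dark ring r=.029
best=min(((ring(d,g,(.494+i,.248+j),.003,.029,48).mean(),.494+i,.248+j) for i in np.arange(-.01,.0101,.001) for j in np.arange(-.01,.0101,.001)));print(best)
b,a,v=fitrim(d,g,(.618,.05),.014,r=.0265);print(b,a,v)
s=cam("scene");g=grey(s);b,a,v=fitrim(s,g,(.618,.05),.014,r=.0265);print(b,a,v)
best=min(((ring(s,g,(.494+i,.248+j),.003,.029,48).mean(),.494+i,.248+j) for i in np.arange(-.01,.0101,.001) for j in np.arange(-.01,.0101,.001)));print(best)
E
```

```text
(np.float32(27.907486), np.float64(0.496), np.float64(0.249))
[1.376889e+02 6.260000e-01 5.500000e-02] 0.0 [144 146 145 145 151 150 142 141 142 137 135 137 143 144 141 139 136 132
 130 133 139 144 144 138 143 144 144 144 146 143 139 143 141 138 138 145
 147 143 139 138 145 147 143 149 146 143 145 145 152 142 144 151 141 129
 115 111 113 114 108 108 114 111 111 113 121 146 140 141 145 148 145 142]
[1.493775e+02 6.240000e-01 5.200000e-02] -111.4 [201 206 207 210 210 209 210 210 210 211 212 212 212 211 210 211 212 214
 216 217 215 215 214 212 212 208 204 200 195 188 181 173 165 159 154 148
 142 132 123 105  92  80  69  60  53  49  47  47  48  51  57  67  79  89
  97 101 100 100  99  99  97  94  90  90  94 102 115 133 153 172 182 192]
(np.float32(40.534393), np.float64(0.496), np.float64(0.252))
```

View pics/c3.png

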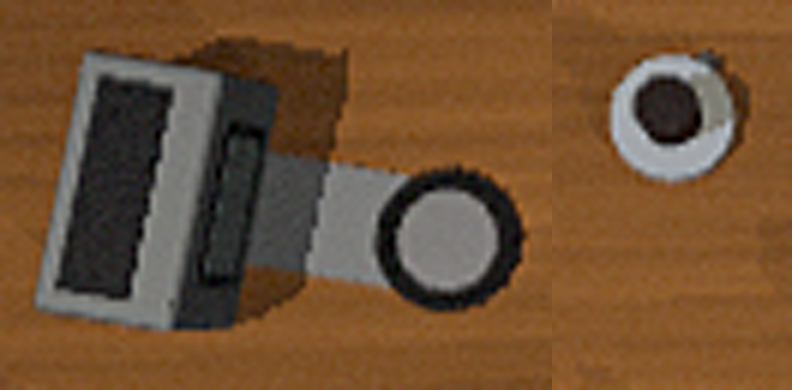

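The block's front top edge runs (222,72)-(172,328) in the crop, bottom corners about (276,88) and (237,322); pad centre (449,239). Lid disc centre is (673,118), lug tip (711,60).

```bash
python3 - <<'E'
from h import *
d=cam("top")
P=lambda u,v,z:ray(d,85+u/6-.4,200+v/6-.4,z)[:2]
Q=lambda u,v,z:ray(d,212+(u-552)/6-.4,170+v/6-.4,z)[:2]
def nrm(a,b):
    e=b-a; n=np.array([e[1],-e[0]]); n=n if n[1]>0 else -n
    return np.linalg.norm(e).round(3),np.degrees(np.arctan2(n[1],n[0])).round(1)
print("top edge",P(222,72,.075),P(172,328,.075),nrm(P(222,72,.075),P(172,328,.075)))
print("bot edge",nrm(P(276,88,.0),P(237,322,.0)))
p=P(449,239,.003); w=(P(222,72,.075)+P(172,328,.075))/2; e=w-p
print("pad",p,"win",w,np.linalg.norm(e),np.degrees(np.arctan2(e[1],e[0])))
c=Q(673,118,.014);l=Q(711,60,.004);print("lid",c,"knob",Q(665,108,.05),"lug",l,np.linalg.norm(l-c),np.degrees(np.arctan2(*(l-c)[::-1])))
E
```

```text
top edge [0.56550645 0.32363648] [0.45988928 0.34303178] (np.float64(0.107), np.float64(79.6))
bot edge (np.float64(0.105), np.float64(81.1))
pad [0.49626918 0.24878634] win [0.51269787 0.33333413] 0.08612914714402879 79.0037438558656
lid [0.62564048 0.05395933] knob [0.62463135 0.05412395] lug [0.65318628 0.03743075] 0.032124216985475726 -30.965435864154305
```

Good agreement: pad at (0.496, 0.250) with y axis at 79.5°, base at (0.506, −0.360) with its notch at 158.5°, tall notch −62°, short notch 18°, lid lug −31°. Moving to the tall tin.

```bash
cat > go.py <<'E'
import sys
from h import *
def go(x,y,z,yaw):
    s=get_state(); p=s["position"]; y0=s["tool_rot"][2]; a=np.radians(y0)
    d=np.array([x,y,z])-p
    w=-((yaw-y0+180)%360-180)
    # move along tool axes (tool down), then the turn
    dx=1000*(d[0]*np.cos(a)+d[1]*np.sin(a)); dy=1000*(d[0]*np.sin(a)-d[1]*np.cos(a)); dz=-1000*d[2]
    n=max(np.linalg.norm([dx,dy,dz])/48,.01)
    print(f"at {p.round(4)} {s['tool_rot'].round(2)} F{s['force'].round(1)} w{s['width']*1e3:.1f} t{s['t']:.1f} q7 {s['q'][6]:.0f} | dx {dx:.1f} dy {dy:.1f} dz {dz:.1f} (rows {n:.1f}) wz {w:.1f} (rows {abs(w)/8.5:.1f})")
if __name__=="__main__": go(*map(float,sys.argv[1:]))
E
python3 go.py .45 .25 .22 118; python3 - <<'E'
import numpy as np
a=np.radians(118);d=np.array([.4415-.45,-.1165-.25])*1e3
print(d[0]*np.cos(a)+d[1]*np.sin(a),d[0]*np.sin(a)-d[1]*np.cos(a))
E
```

```text
at [0.1815 0.598  0.2312] [-179.99   -0.    163.11] F[-0.1 -0.1 -1.1] w85.5 t0.5 q7 -3 | dx -358.0 dy -255.0 dz 11.2 (rows 9.2) wz 45.1 (rows 5.3)
-319.60978449911664 -179.5663823003299
```

>>> apply_moves --targets '[{"dx": -36, "dy": -25.5, "dz": 1}, {"dx": -36, "dy": -25.5, "dz": 1}, {"dx": -36, "dy": -25.5, "dz": 1}, {"dx": -36, "dy": -25.5, "dz": 1}, {"dx": -36, "dy": -25.5, "dz": 1}, {"dx": -36, "dy": -25.5, "dz": 1}, {"dx": -36, "dy": -25.5, "dz": 1}, {"dx": -36, "dy": -25.5, "dz": 1}, {"dx": -36, "dy": -25.5, "dz": 1}, {"dx": -36, "dy": -25.5, "dz": 1}]' --grip 100 --grip_force 40

```text
$.targets[0]: bad value
```

>>> apply_moves --targets '[{"wz": 7.5}, {"wz": 7.5}, {"wz": 7.5}, {"wz": 7.5}, {"wz": 7.5}, {"wz": 7.5}]'

```text
$.targets[0]: bad value
```

>>> apply_moves --targets '[{"dx": -36, "dy": -20}, {"dx": -36, "dy": -20}, {"dx": -36, "dy": -20}, {"dx": -36, "dy": -20}, {"dx": -36, "dy": -20}, {"dx": -35, "dy": -20}, {"dx": -35, "dy": -20}, {"dx": -35, "dy": -20}, {"dx": -35, "dy": -20}, {}]'

```text
$.targets[0]: bad value
```

```bash
python3 go.py .4415 -.1165 .035 118
```

```text
at [0.1815 0.598  0.2312] [-179.99   -0.    163.11] F[-0.1 -0.1 -1.1] w85.5 t0.5 q7 -3 | dx -456.3 dy -608.2 dz 196.2 (rows 16.4) wz 45.1 (rows 5.3)
```

>>> apply_moves --targets '[{"dx": -36, "dy": -25.5, "dz": 1, "wx": 0, "wy": 0, "wz": 0}, {"dx": -36, "dy": -25.5, "dz": 1, "wx": 0, "wy": 0, "wz": 0}, {"dx": -36, "dy": -25.5, "dz": 1, "wx": 0, "wy": 0, "wz": 0}, {"dx": -36, "dy": -25.5, "dz": 1, "wx": 0, "wy": 0, "wz": 0}, {"dx": -36, "dy": -25.5, "dz": 1, "wx": 0, "wy": 0, "wz": 0}, {"dx": -36, "dy": -25.5, "dz": 1, "wx": 0, "wy": 0, "wz": 0}, {"dx": -36, "dy": -25.5, "dz": 1, "wx": 0, "wy": 0, "wz": 0}, {"dx": -36, "dy": -25.5, "dz": 1, "wx": 0, "wy": 0, "wz": 0}, {"dx": -36, "dy": -25.5, "dz": 1, "wx": 0, "wy": 0, "wz": 0}, {"dx": -36, "dy": -25.5, "dz": 1, "wx": 0, "wy": 0, "wz": 0}]' --grip 100 --grip_force 40

```text
t: 1.45
position: [0.4528, 0.2479, 0.2216]
tool_rot: [180.0, 0.0, 163.1]
force: [0.3, 0.2, -0.2]
width: 0.0854
gripper_force: 0.0
```

>>> apply_moves --targets '[{"dx": 0, "dy": 0, "dz": 0, "wx": 0, "wy": 0, "wz": 7.5}, {"dx": 0, "dy": 0, "dz": 0, "wx": 0, "wy": 0, "wz": 7.5}, {"dx": 0, "dy": 0, "dz": 0, "wx": 0, "wy": 0, "wz": 7.5}, {"dx": 0, "dy": 0, "dz": 0, "wx": 0, "wy": 0, "wz": 7.5}, {"dx": 0, "dy": 0, "dz": 0, "wx": 0, "wy": 0, "wz": 7.5}, {"dx": 0, "dy": 0, "dz": 0, "wx": 0, "wy": 0, "wz": 7.5}, {"dx": 0, "dy": 0, "dz": 0, "wx": 0, "wy": 0, "wz": 0}]'

```text
t: 2.15
position: [0.4519, 0.2495, 0.2214]
tool_rot: [180.0, -0.0, 118.0]
force: [1.4, -0.1, -0.8]
width: 0.0858
gripper_force: 0.0
```

```bash
python3 go.py .4415 -.1165 .18 118
```

```text
at [0.4519 0.2495 0.2214] [179.99  -0.   117.99] F[ 1.4 -0.1 -0.8] w85.8 t2.1 q7 -2 | dx -318.3 dy -181.0 dz 41.4 (rows 7.7) wz -0.0 (rows 0.0)
```

>>> apply_moves --targets '[{"dx": -40, "dy": -22.6, "dz": 5, "wx": 0, "wy": 0, "wz": 0}, {"dx": -40, "dy": -22.6, "dz": 5, "wx": 0, "wy": 0, "wz": 0}, {"dx": -40, "dy": -22.6, "dz": 5, "wx": 0, "wy": 0, "wz": 0}, {"dx": -40, "dy": -22.6, "dz": 5, "wx": 0, "wy": 0, "wz": 0}, {"dx": -40, "dy": -22.6, "dz": 5, "wx": 0, "wy": 0, "wz": 0}, {"dx": -40, "dy": -22.6, "dz": 5, "wx": 0, "wy": 0, "wz": 0}, {"dx": -40, "dy": -22.6, "dz": 5, "wx": 0, "wy": 0, "wz": 0}, {"dx": -38, "dy": -22.6, "dz": 6, "wx": 0, "wy": 0, "wz": 0}, {"dx": 0, "dy": 0, "dz": 0, "wx": 0, "wy": 0, "wz": 0}]'

```text
t: 3.05
position: [0.4409, -0.1227, 0.1803]
tool_rot: [-180.0, 0.1, 117.8]
force: [0.3, -0.1, 1.1]
width: 0.0855
gripper_force: 0.0
```

```bash
python3 go.py .4415 -.1165 .035 118;  python3 - <<'E'
from h import *
d=cam("wrist");cv2.imwrite("pics/w1.png",d["image"][:,:,::-1]);print(d["R"],d["t"],proj(d,[.4415,-.1165,.084]))
E
```

```text
at [ 0.4409 -0.1227  0.1803] [-1.7997e+02  9.0000e-02  1.1782e+02] F[ 0.3 -0.1  1.1] w85.5 t3.0 q7 42 | dx 5.2 dy 3.5 dz 145.3 (rows 3.0) wz -0.2 (rows 0.0)
[[ 8.84684202e-01  4.66190048e-01 -8.37484515e-04]
 [ 4.49713087e-01 -8.52939889e-01  2.65050344e-01]
 [ 1.22849509e-01 -2.34862480e-01 -9.64234211e-01]] [-0.33246391 -0.32477403  0.24556384] [284.62407269 203.52471414]
```

View pics/w1.png

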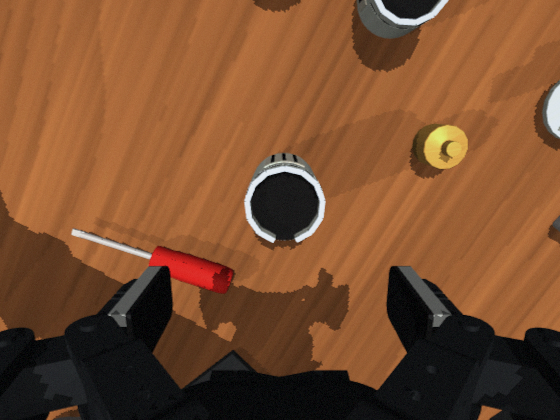

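The wrist view shows the tall tin's rim centred at (285,204), exactly as predicted, with its notch at (287,238) and label on the opposite side. Descending.

>>> apply_moves --targets '[{"dx": 5, "dy": 3.5, "dz": 30, "wx": 0, "wy": 0, "wz": 0}, {"dx": 0, "dy": 0, "dz": 40, "wx": 0, "wy": 0, "wz": 0}, {"dx": 0, "dy": 0, "dz": 40, "wx": 0, "wy": 0, "wz": 0}, {"dx": 0, "dy": 0, "dz": 35, "wx": 0, "wy": 0, "wz": 0}, {"dx": 0, "dy": 0, "dz": 0, "wx": 0, "wy": 0, "wz": 0}]'

```text
t: 3.6
position: [0.4398, -0.1085, 0.0317]
tool_rot: [-179.6, -0.2, 118.4]
force: [-0.6, -0.7, 0.5]
width: 0.0857
gripper_force: 0.0
```

>>> apply_moves --targets '[{"dx": 0, "dy": 0, "dz": 0, "wx": 0, "wy": 0, "wz": 0}, {"dx": 0, "dy": 0, "dz": 0, "wx": 0, "wy": 0, "wz": 0}, {"dx": 0, "dy": 0, "dz": 0, "wx": 0, "wy": 0, "wz": 0}, {"dx": 0, "dy": 0, "dz": 0, "wx": 0, "wy": 0, "wz": 0}, {"dx": 0, "dy": 0, "dz": 0, "wx": 0, "wy": 0, "wz": 0}, {"dx": 0, "dy": 0, "dz": 0, "wx": 0, "wy": 0, "wz": 0}]' --grip 40 --grip_force 50

```text
t: 4.2
position: [0.4444, -0.1103, 0.0374]
tool_rot: [179.8, 0.1, 118.1]
force: [-2.3, -0.4, 8.0]
width: 0.0549
gripper_force: 52.1
```

>>> apply_moves --targets '[{"dx": 0, "dy": 0, "dz": -20, "wx": 0, "wy": 0, "wz": 0}, {"dx": 0, "dy": 0, "dz": -40, "wx": 0, "wy": 0, "wz": 0}, {"dx": 0, "dy": 0, "dz": -40, "wx": 0, "wy": 0, "wz": 0}, {"dx": 0, "dy": 0, "dz": 0, "wx": 0, "wy": 0, "wz": 0}]'

```text
t: 4.6
position: [0.4468, -0.111, 0.1414]
tool_rot: [179.4, 0.3, 118.1]
force: [1.2, 0.0, -3.3]
width: 0.0548
gripper_force: 54.9
```

```bash
python3 go.py .496 .2505 .14 79.5
```

```text
at [ 0.4468 -0.111   0.1414] [179.42   0.25 118.1 ] F[ 1.2  0.  -3.3] w54.8 t4.6 q7 42 | dx 295.7 dy 213.7 dz 1.4 (rows 7.6) wz 38.6 (rows 4.5)
```

>>> apply_moves --targets '[{"dx": 37, "dy": 26.7, "dz": 0, "wx": 0, "wy": 0, "wz": 0}, {"dx": 37, "dy": 26.7, "dz": 0, "wx": 0, "wy": 0, "wz": 0}, {"dx": 37, "dy": 26.7, "dz": 0, "wx": 0, "wy": 0, "wz": 0}, {"dx": 37, "dy": 26.7, "dz": 0, "wx": 0, "wy": 0, "wz": 0}, {"dx": 37, "dy": 26.7, "dz": 0, "wx": 0, "wy": 0, "wz": 0}, {"dx": 37, "dy": 26.7, "dz": 0, "wx": 0, "wy": 0, "wz": 0}, {"dx": 37, "dy": 26.7, "dz": 0, "wx": 0, "wy": 0, "wz": 0}, {"dx": 37, "dy": 26.7, "dz": 0, "wx": 0, "wy": 0, "wz": 0}]'

```text
t: 5.4
position: [0.4918, 0.2537, 0.1357]
tool_rot: [180.0, -0.0, 118.1]
force: [1.1, -0.7, -3.4]
width: 0.0548
gripper_force: 54.7
```

>>> apply_moves --targets '[{"dx": 0, "dy": 0, "dz": 10, "wx": 0, "wy": 0, "wz": 7.7}, {"dx": 0, "dy": 0, "dz": 10, "wx": 0, "wy": 0, "wz": 7.7}, {"dx": 0, "dy": 0, "dz": 10, "wx": 0, "wy": 0, "wz": 7.7}, {"dx": 0, "dy": 0, "dz": 10, "wx": 0, "wy": 0, "wz": 7.7}, {"dx": 0, "dy": 0, "dz": 10, "wx": 0, "wy": 0, "wz": 7.7}, {"dx": 0, "dy": 0, "dz": 0, "wx": 0, "wy": 0, "wz": 0}, {"dx": 0, "dy": 0, "dz": 0, "wx": 0, "wy": 0, "wz": 0}, {"dx": 0, "dy": 0, "dz": 0, "wx": 0, "wy": 0, "wz": 0}]'

```text
t: 6.2
position: [0.4923, 0.2518, 0.086]
tool_rot: [180.0, -0.1, 79.8]
force: [-0.1, -1.2, -3.1]
width: 0.0549
gripper_force: 54.7
```

```bash
python3 go.py .496 .2505 .042 79.5;python3 - <<'E'
from h import *
s=get_state()
for n in("top","scene"):
    d=cam(n);g=grey(d); print(fitrim(d,g,s["position"][:2],s["position"][2]+.0465)[:2])
E
```

```text
at [0.4923 0.2518 0.086 ] [ 1.7996e+02 -5.0000e-02  7.9800e+01] F[-0.1 -1.2 -3.1] w54.9 t6.2 q7 -30 | dx -0.7 dy 3.9 dz 44.0 (rows 0.9) wz 0.3 (rows 0.0)
(array([62.7763,  0.4903,  0.2448]), np.float64(-27.4))
(array([73.0865,  0.4913,  0.2488]), np.float64(-138.9))
```

>>> apply_moves --targets '[{"dx": 1, "dy": 4, "dz": 20, "wx": 0, "wy": 0, "wz": 0}, {"dx": 0, "dy": 0, "dz": 15, "wx": 0, "wy": 0, "wz": 0}, {"dx": 0, "dy": 0, "dz": 6, "wx": 0, "wy": 0, "wz": 0}, {"dx": 0, "dy": 0, "dz": 3, "wx": 0, "wy": 0, "wz": 0}, {"dx": 0, "dy": 0, "dz": 0, "wx": 0, "wy": 0, "wz": 0}, {"dx": 0, "dy": 0, "dz": 0, "wx": 0, "wy": 0, "wz": 0}]'

```text
t: 6.9
position: [0.4964, 0.252, 0.0418]
tool_rot: [180.0, -0.0, 79.6]
force: [0.5, 0.0, -2.7]
width: 0.0548
gripper_force: 55.0
```

```bash
python3 go.py .496 .2505 .0405 79.5
```

```text
at [0.4964 0.252  0.0418] [ 1.7997e+02 -3.0000e-02  7.9620e+01] F[ 0.5  0.  -2.7] w54.8 t6.9 q7 -28 | dx -1.5 dy -0.1 dz 1.3 (rows 0.0) wz 0.1 (rows 0.0)
```

>>> apply_moves --targets '[{"dx": 0, "dy": 0, "dz": 1.2, "wx": 0, "wy": 0, "wz": 0}, {"dx": 0, "dy": 0, "dz": 0.5, "wx": 0, "wy": 0, "wz": 0}, {"dx": 0, "dy": 0, "dz": 0, "wx": 0, "wy": 0, "wz": 0}]'

```text
t: 7.2
position: [0.4965, 0.2521, 0.0405]
tool_rot: [180.0, -0.1, 79.6]
force: [-2.6, -1.3, 5.6]
width: 0.0546
gripper_force: 55.6
```

>>> apply_moves --targets '[{"dx": 0, "dy": 0, "dz": 0, "wx": 0, "wy": 0, "wz": 0}, {"dx": 0, "dy": 0, "dz": 0, "wx": 0, "wy": 0, "wz": 0}, {"dx": 0, "dy": 0, "dz": 0, "wx": 0, "wy": 0, "wz": 0}, {"dx": 0, "dy": 0, "dz": 0, "wx": 0, "wy": 0, "wz": 0}, {"dx": 0, "dy": 0, "dz": 0, "wx": 0, "wy": 0, "wz": 0}]' --grip 100

```text
t: 7.7
position: [0.4961, 0.2518, 0.0395]
tool_rot: [-180.0, 0.0, 79.6]
force: [0.3, 0.3, -0.7]
width: 0.0855
gripper_force: 0.0
```

>>> apply_moves --targets '[{"dx": 0, "dy": 0, "dz": -20, "wx": 0, "wy": 0, "wz": 0}, {"dx": 0, "dy": 0, "dz": -40, "wx": 0, "wy": 0, "wz": 0}, {"dx": 0, "dy": 0, "dz": -40, "wx": 0, "wy": 0, "wz": 0}, {"dx": -40, "dy": 0, "dz": -20, "wx": 0, "wy": 0, "wz": 0}, {"dx": -40, "dy": 0, "dz": -20, "wx": 0, "wy": 0, "wz": 0}, {"dx": -40, "dy": 0, "dz": 0, "wx": 0, "wy": 0, "wz": 0}, {"dx": 0, "dy": 0, "dz": 0, "wx": 0, "wy": 0, "wz": 0}, {"dx": 0, "dy": 0, "dz": 0, "wx": 0, "wy": 0, "wz": 0}, {"dx": 0, "dy": 0, "dz": 0, "wx": 0, "wy": 0, "wz": 0}]'

```text
t: 8.6
position: [0.4743, 0.1348, 0.1794]
tool_rot: [-180.0, -0.0, 79.7]
force: [0.1, 0.6, 0.1]
width: 0.0854
gripper_force: 0.0
```

```bash
python3 go.py .496 .2505 .15 169.5; python3 - <<'E'
from h import *
for n in("top","scene"):
    d=cam(n);g=grey(d); print(fitrim(d,g,(.496,.2505),.087)[:2])
d=cam("wrist");cv2.imwrite("pics/w2.png",d["image"][:,:,::-1])
E
```

```text
at [0.4743 0.1348 0.1794] [-1.7998e+02 -1.0000e-02  7.9680e+01] F[0.1 0.6 0.1] w85.4 t8.6 q7 -25 | dx 117.7 dy 0.6 dz 29.4 (rows 2.5) wz -89.8 (rows 10.6)
(array([138.0351,   0.497 ,   0.2575]), np.float64(6.5))
(array([157.6454,   0.495 ,   0.2485]), np.float64(-100.6))
```

View pics/w2.png

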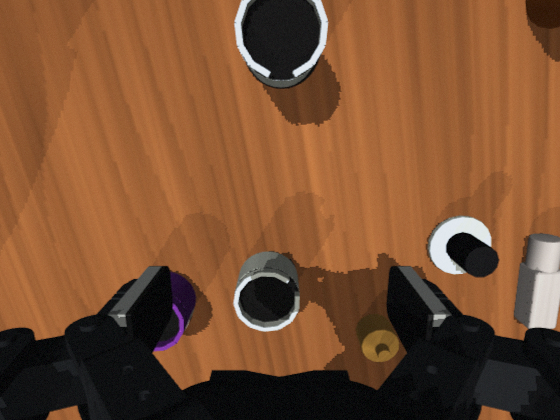

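The tall tin stands on the pad with its notch at (283,75), pointing back from the window (−100.6° in the scene fit); it has been read. Regrasp at right angles to centre it.

>>> apply_moves --targets '[{"dx": 39, "dy": 0, "dz": 0, "wx": 0, "wy": 0, "wz": 0}, {"dx": 39, "dy": 0, "dz": 0, "wx": 0, "wy": 0, "wz": 0}, {"dx": 39, "dy": 0.5, "dz": 0, "wx": 0, "wy": 0, "wz": 0}]'

```text
t: 9.05
position: [0.4959, 0.251, 0.1793]
tool_rot: [-180.0, 0.0, 79.7]
force: [1.4, 0.9, 0.3]
width: 0.0855
gripper_force: 0.0
```

>>> apply_moves --targets '[{"dx": 0, "dy": 0, "dz": 0, "wx": 0, "wy": 0, "wz": -8.2}, {"dx": 0, "dy": 0, "dz": 0, "wx": 0, "wy": 0, "wz": -8.2}, {"dx": 0, "dy": 0, "dz": 0, "wx": 0, "wy": 0, "wz": -8.2}, {"dx": 0, "dy": 0, "dz": 0, "wx": 0, "wy": 0, "wz": -8.2}, {"dx": 0, "dy": 0, "dz": 0, "wx": 0, "wy": 0, "wz": -8.2}, {"dx": 0, "dy": 0, "dz": 0, "wx": 0, "wy": 0, "wz": -8.2}, {"dx": 0, "dy": 0, "dz": 0, "wx": 0, "wy": 0, "wz": -8.2}, {"dx": 0, "dy": 0, "dz": 0, "wx": 0, "wy": 0, "wz": -8.2}, {"dx": 0, "dy": 0, "dz": 0, "wx": 0, "wy": 0, "wz": -8.2}, {"dx": 0, "dy": 0, "dz": 0, "wx": 0, "wy": 0, "wz": -8.2}, {"dx": 0, "dy": 0, "dz": 0, "wx": 0, "wy": 0, "wz": -8}, {"dx": 0, "dy": 0, "dz": 0, "wx": 0, "wy": 0, "wz": 0}]'

```text
t: 10.25
position: [0.4958, 0.2494, 0.179]
tool_rot: [-180.0, -0.0, 169.8]
force: [-1.7, -0.7, 0.2]
width: 0.0852
gripper_force: 0.0
```

>>> apply_moves --targets '[{"dx": 0, "dy": 0, "dz": 0, "wx": 0, "wy": 0, "wz": 0}, {"dx": 0, "dy": 0, "dz": 0, "wx": 0, "wy": 0, "wz": 0}]'

```text
t: 10.45
position: [0.4959, 0.249, 0.1793]
tool_rot: [-180.0, -0.0, 169.4]
force: [-0.2, 0.5, 0.1]
width: 0.0856
gripper_force: 0.0
```

```bash
python3 go.py .4961 .2500 .0405 169.5
```

```text
at [0.4959 0.249  0.1793] [-1.7998e+02 -2.0000e-02  1.6945e+02] F[-0.2  0.5  0.1] w85.6 t10.4 q7 54 | dx 0.0 dy 1.0 dz 138.8 (rows 2.9) wz -0.1 (rows 0.0)
```

>>> apply_moves --targets '[{"dx": 0, "dy": 0, "dz": 40, "wx": 0, "wy": 0, "wz": 0}, {"dx": 0, "dy": 0, "dz": 45, "wx": 0, "wy": 0, "wz": 0}, {"dx": 0, "dy": 0, "dz": 40, "wx": 0, "wy": 0, "wz": 0}, {"dx": 0, "dy": 0, "dz": 14, "wx": 0, "wy": 0, "wz": 0}, {"dx": 0, "dy": 0, "dz": 0, "wx": 0, "wy": 0, "wz": 0}, {"dx": 0, "dy": 0, "dz": 0, "wx": 0, "wy": 0, "wz": 0}]'

```text
t: 11.05
position: [0.4972, 0.2493, 0.0422]
tool_rot: [179.9, 0.1, 169.6]
force: [0.1, -0.5, 0.2]
width: 0.0856
gripper_force: 0.0
```

>>> apply_moves --targets '[{"dx": 0, "dy": 0, "dz": 0, "wx": 0, "wy": 0, "wz": 0}, {"dx": 0, "dy": 0, "dz": 0, "wx": 0, "wy": 0, "wz": 0}, {"dx": 0, "dy": 0, "dz": 0, "wx": 0, "wy": 0, "wz": 0}, {"dx": 0, "dy": 0, "dz": 0, "wx": 0, "wy": 0, "wz": 0}, {"dx": 0, "dy": 0, "dz": 0, "wx": 0, "wy": 0, "wz": 0}, {"dx": 0, "dy": 0, "dz": 0, "wx": 0, "wy": 0, "wz": 0}]' --grip 40 --grip_force 50

```text
t: 11.65
position: [0.4972, 0.2491, 0.0426]
tool_rot: [179.9, 0.1, 169.6]
force: [-1.5, -1.6, 8.7]
width: 0.0552
gripper_force: 51.8
```

>>> apply_moves --targets '[{"dx": 0, "dy": 0, "dz": -30, "wx": 0, "wy": 0, "wz": 0}, {"dx": 0, "dy": 0, "dz": -40, "wx": 0, "wy": 0, "wz": 0}, {"dx": 0, "dy": 0, "dz": -40, "wx": 0, "wy": 0, "wz": 0}, {"dx": 0, "dy": 0, "dz": 0, "wx": 0, "wy": 0, "wz": 0}, {"dx": 0, "dy": 0, "dz": 0, "wx": 0, "wy": 0, "wz": 0}, {"dx": 0, "dy": 0, "dz": 0, "wx": 0, "wy": 0, "wz": 0}]'

```text
t: 12.25
position: [0.4951, 0.2484, 0.1493]
tool_rot: [-179.9, -0.1, 169.6]
force: [1.0, -0.0, -3.7]
width: 0.0549
gripper_force: 54.8
```

```bash
python3 go.py .506 -.360 .15 68.5
```

```text
at [0.4951 0.2484 0.1493] [-1.7992e+02 -1.0000e-01  1.6962e+02] F[ 1.  -0.  -3.7] w54.9 t12.2 q7 55 | dx -120.4 dy -596.5 dz -0.7 (rows 12.7) wz 101.1 (rows 11.9)
```

>>> apply_moves --targets '[{"dx": -9.7, "dy": -48, "dz": 0, "wx": 0, "wy": 0, "wz": 0}, {"dx": -9.7, "dy": -48, "dz": 0, "wx": 0, "wy": 0, "wz": 0}, {"dx": -9.7, "dy": -48, "dz": 0, "wx": 0, "wy": 0, "wz": 0}, {"dx": -9.7, "dy": -48, "dz": 0, "wx": 0, "wy": 0, "wz": 0}, {"dx": -9.7, "dy": -48, "dz": 0, "wx": 0, "wy": 0, "wz": 0}, {"dx": -9.7, "dy": -48, "dz": 0, "wx": 0, "wy": 0, "wz": 0}, {"dx": -9.7, "dy": -48, "dz": 0, "wx": 0, "wy": 0, "wz": 0}, {"dx": -9.7, "dy": -48, "dz": 0, "wx": 0, "wy": 0, "wz": 0}, {"dx": -9.7, "dy": -48, "dz": 0, "wx": 0, "wy": 0, "wz": 0}, {"dx": -9.7, "dy": -48, "dz": 0, "wx": 0, "wy": 0, "wz": 0}, {"dx": -9.7, "dy": -48, "dz": 0, "wx": 0, "wy": 0, "wz": 0}, {"dx": -9.7, "dy": -48, "dz": 0, "wx": 0, "wy": 0, "wz": 0}]'

```text
t: 13.45
position: [0.5057, -0.3399, 0.1486]
tool_rot: [179.9, -0.2, 169.6]
force: [0.9, -0.0, -3.2]
width: 0.0548
gripper_force: 54.9
```

>>> apply_moves --targets '[{"dx": 0, "dy": 0, "dz": 0, "wx": 0, "wy": 0, "wz": 8.4}, {"dx": 0, "dy": 0, "dz": 0, "wx": 0, "wy": 0, "wz": 8.4}, {"dx": 0, "dy": 0, "dz": 0, "wx": 0, "wy": 0, "wz": 8.4}, {"dx": 0, "dy": 0, "dz": 0, "wx": 0, "wy": 0, "wz": 8.4}, {"dx": 0, "dy": 0, "dz": 0, "wx": 0, "wy": 0, "wz": 8.4}, {"dx": 0, "dy": 0, "dz": 0, "wx": 0, "wy": 0, "wz": 8.4}, {"dx": 0, "dy": 0, "dz": 0, "wx": 0, "wy": 0, "wz": 8.4}, {"dx": 0, "dy": 0, "dz": 0, "wx": 0, "wy": 0, "wz": 8.4}, {"dx": 0, "dy": 0, "dz": 0, "wx": 0, "wy": 0, "wz": 8.4}, {"dx": 0, "dy": 0, "dz": 0, "wx": 0, "wy": 0, "wz": 8.4}, {"dx": 0, "dy": 0, "dz": 0, "wx": 0, "wy": 0, "wz": 8.4}, {"dx": 0, "dy": 0, "dz": 0, "wx": 0, "wy": 0, "wz": 8.4}]'

```text
t: 14.65
position: [0.5059, -0.3381, 0.1487]
tool_rot: [-179.8, 0.0, 68.5]
force: [0.5, -0.1, -3.7]
width: 0.0549
gripper_force: 54.9
```

>>> apply_moves --targets '[{"dx": 0, "dy": 0, "dz": 0, "wx": 0, "wy": 0, "wz": 0}, {"dx": 0, "dy": 0, "dz": 0, "wx": 0, "wy": 0, "wz": 0}, {"dx": 0, "dy": 0, "dz": 0, "wx": 0, "wy": 0, "wz": 0}]'

```text
t: 14.95
position: [0.5064, -0.3386, 0.15]
tool_rot: [-179.9, 0.0, 69.0]
force: [0.2, 0.7, -2.1]
width: 0.0548
gripper_force: 54.9
```

```bash
python3 go.py .506 -.360 .09 68.5
python3 - <<'E'
from h import *
from scipy.optimize import minimize
# refine base: ring annulus bright r .0235-.028, dark inside/outside, both cams; held tin may hide -> just wrist
d=cam("wrist");cv2.imwrite("pics/w3.png",d["image"][:,:,::-1])
print(proj(d,[.506,-.36,.017]))
E
```

```text
at [ 0.5064 -0.3386  0.15  ] [-179.94    0.     69.  ] F[ 0.2  0.7 -2.1] w54.8 t14.9 q7 32 | dx -20.2 dy 7.3 dz 60.0 (rows 1.3) wz 0.5 (rows 0.1)
[287.9780753  223.33337849]
```

View pics/w3.png

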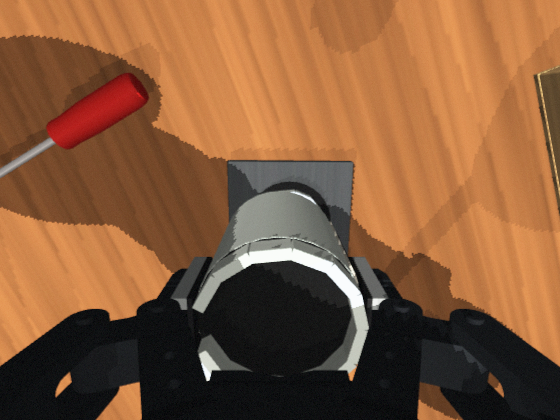

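Plate's far corners are at (229,161) and (353,161), edge level with the tool: the base is aligned at yaw 69°. Centre from those corners:

```bash
python3 - <<'E'
from h import *
d=cam("wrist")
a=ray(d,228.5,161,.008)[:2];b=ray(d,353.5,161,.008)[:2]
e=b-a;L=np.linalg.norm(e);e/=L;n=np.array([-e[1],e[0]]);m=(a+b)/2
print(a,b,L,np.degrees(np.arctan2(e[1],e[0])))
for k in(1,-1):print(m+k*.05*n)
E
python3 go.py .506 -.360 .09 69
```

```text
[ 0.47973507 -0.29792891] [ 0.57162508 -0.33331063] 0.09846644080720716 -21.058916293076944
[ 0.54364646 -0.2689592 ]
[ 0.50771369 -0.36228034]
at [ 0.5065 -0.3387  0.1504] [-1.7998e+02 -1.0000e-02  6.8920e+01] F[-1.  -0.  -3.2] w54.6 t15.1 q7 32 | dx -20.1 dy 7.1 dz 60.4 (rows 1.3) wz -0.1 (rows 0.0)
```

>>> apply_moves --targets '[{"dx": -10, "dy": 4, "dz": 20, "wx": 0, "wy": 0, "wz": 0}, {"dx": -10.5, "dy": 4, "dz": 30, "wx": 0, "wy": 0, "wz": 0}, {"dx": 0, "dy": 0, "dz": 30, "wx": 0, "wy": 0, "wz": 0}, {"dx": 0, "dy": 0, "dz": 0, "wx": 0, "wy": 0, "wz": 0}, {"dx": 0, "dy": 0, "dz": 0, "wx": 0, "wy": 0, "wz": 0}, {"dx": 0, "dy": 0, "dz": 0, "wx": 0, "wy": 0, "wz": 0}]'

```text
t: 15.65
position: [0.5076, -0.3614, 0.0726]
tool_rot: [179.9, 0.0, 68.9]
force: [0.8, -0.0, -3.0]
width: 0.0552
gripper_force: 54.9
```

```bash
python3 go.py .5065 -.3605 .049 69
```

```text
at [ 0.5076 -0.3614  0.0726] [1.7986e+02 4.0000e-02 6.8850e+01] F[ 0.8 -0.  -3. ] w55.2 t15.7 q7 37 | dx 0.5 dy -1.3 dz 23.6 (rows 0.5) wz -0.1 (rows 0.0)
```

>>> apply_moves --targets '[{"dx": 0.5, "dy": -1, "dz": 8, "wx": 0, "wy": 0, "wz": 0}, {"dx": 0, "dy": 0, "dz": 5, "wx": 0, "wy": 0, "wz": 0}, {"dx": 0, "dy": 0, "dz": 2, "wx": 0, "wy": 0, "wz": 0}, {"dx": 0, "dy": 0, "dz": 2, "wx": 0, "wy": 0, "wz": 0}, {"dx": 0, "dy": 0, "dz": 2, "wx": 0, "wy": 0, "wz": 0}, {"dx": 0, "dy": 0, "dz": 0, "wx": 0, "wy": 0, "wz": 0}, {"dx": 0, "dy": 0, "dz": 0, "wx": 0, "wy": 0, "wz": 0}]'

```text
t: 16.35
position: [0.5059, -0.36, 0.0516]
tool_rot: [-180.0, 0.0, 68.8]
force: [0.9, -0.8, -2.9]
width: 0.055
gripper_force: 54.9
```

```bash
python3 go.py .5065 -.3605 .049 69
```

```text
at [ 0.5059 -0.36    0.0516] [-1.7999e+02  1.0000e-02  6.8810e+01] F[ 0.9 -0.8 -2.9] w55.0 t16.4 q7 37 | dx -0.3 dy 0.7 dz 2.6 (rows 0.1) wz -0.2 (rows 0.0)
```

Already 5 mm into the ring with no contact force. Finishing the descent and releasing.

>>> apply_moves --targets '[{"dx": 0, "dy": 0.3, "dz": 1.5, "wx": 0, "wy": 0, "wz": 0}, {"dx": 0, "dy": 0, "dz": 1, "wx": 0, "wy": 0, "wz": 0}, {"dx": 0, "dy": 0, "dz": 0.5, "wx": 0, "wy": 0, "wz": 0}, {"dx": 0, "dy": 0, "dz": 0, "wx": 0, "wy": 0, "wz": 0}, {"dx": 0, "dy": 0, "dz": 0, "wx": 0, "wy": 0, "wz": 0}]'

```text
t: 16.85
position: [0.5063, -0.36, 0.0488]
tool_rot: [180.0, -0.0, 68.8]
force: [-0.1, 1.1, -0.5]
width: 0.0549
gripper_force: 55.3
```

>>> apply_moves --targets '[{"dx": 0, "dy": 0, "dz": 0, "wx": 0, "wy": 0, "wz": 0}, {"dx": 0, "dy": 0, "dz": 0, "wx": 0, "wy": 0, "wz": 0}, {"dx": 0, "dy": 0, "dz": 0, "wx": 0, "wy": 0, "wz": 0}, {"dx": 0, "dy": 0, "dz": 0, "wx": 0, "wy": 0, "wz": 0}, {"dx": 0, "dy": 0, "dz": 0, "wx": 0, "wy": 0, "wz": 0}]' --grip 100

```text
t: 17.35
position: [0.5062, -0.3601, 0.0487]
tool_rot: [180.0, 0.0, 68.8]
force: [-0.6, -0.1, -0.2]
width: 0.0854
gripper_force: 0.0
```

>>> apply_moves --targets '[{"dx": 0, "dy": 0, "dz": -20, "wx": 0, "wy": 0, "wz": 0}, {"dx": 0, "dy": 0, "dz": -45, "wx": 0, "wy": 0, "wz": 0}, {"dx": 0, "dy": 0, "dz": -45, "wx": 0, "wy": 0, "wz": 0}, {"dx": 20, "dy": 0, "dz": -20, "wx": 0, "wy": 0, "wz": 0}, {"dx": 45, "dy": -15, "dz": 0, "wx": 0, "wy": 0, "wz": 0}, {"dx": 45, "dy": -15, "dz": 0, "wx": 0, "wy": 0, "wz": 0}, {"dx": 45, "dy": -15, "dz": 0, "wx": 0, "wy": 0, "wz": 0}, {"dx": 0, "dy": 0, "dz": 0, "wx": 0, "wy": 0, "wz": 0}, {"dx": 0, "dy": 0, "dz": 0, "wx": 0, "wy": 0, "wz": 0}]'

```text
t: 18.25
position: [0.521, -0.1971, 0.1786]
tool_rot: [-180.0, -0.0, 69.1]
force: [-0.0, -0.7, 0.5]
width: 0.0856
gripper_force: 0.0
```

```bash
python3 go.py .4475 .053 .18 198.5; python3 - <<'E'
from h import *
for n in("top","scene"):
    d=cam(n);g=grey(d)
    print(n,"tall",fitrim(d,g,(.506,-.36),.093)[:2],"as unseated",fitrim(d,g,(.506,-.36),.101)[:2],"short",fitrim(d,g,(.4475,.053),.052)[:2])
E
```

```text
at [ 0.521  -0.1971  0.1786] [-1.800e+02 -3.000e-02  6.907e+01] F[-0.  -0.7  0.5] w85.6 t18.2 q7 17 | dx 207.3 dy -158.0 dz -1.4 (rows 5.4) wz -129.4 (rows 15.2)
top tall (array([126.7066,   0.514 ,  -0.362 ]), np.float64(-61.3)) as unseated (array([126.7651,   0.513 ,  -0.359 ]), np.float64(-60.9)) short (array([1.242994e+02, 4.475000e-01, 5.200000e-02]), np.float64(17.3))
scene tall (array([63.9011,  0.514 , -0.355 ]), np.float64(-157.9)) as unseated (array([61.1503,  0.514 , -0.352 ]), np.float64(-165.4)) short (array([1.448737e+02, 4.475000e-01, 5.400000e-02]), np.float64(19.9))
```

Seated: TCP height 0.0488 with no load on it. Now the short tin, grasping at yaw 158.5°.

>>> apply_moves --targets '[{"dx": 41.5, "dy": -31.5, "dz": 0, "wx": 0, "wy": 0, "wz": 0}, {"dx": 41.5, "dy": -31.5, "dz": 0, "wx": 0, "wy": 0, "wz": 0}, {"dx": 41.5, "dy": -31.5, "dz": 0, "wx": 0, "wy": 0, "wz": 0}, {"dx": 41.5, "dy": -31.5, "dz": 0, "wx": 0, "wy": 0, "wz": 0}, {"dx": 41.5, "dy": -32, "dz": 0, "wx": 0, "wy": 0, "wz": 0}, {"dx": 0, "dy": 0, "dz": 0, "wx": 0, "wy": 0, "wz": 0}]'

```text
t: 18.95
position: [0.4577, 0.025, 0.1794]
tool_rot: [-180.0, -0.1, 69.4]
force: [0.3, 0.7, 0.3]
width: 0.0851
gripper_force: 0.0
```

>>> apply_moves --targets '[{"dx": 0, "dy": 0, "dz": 0, "wx": 0, "wy": 0, "wz": -8.2}, {"dx": 0, "dy": 0, "dz": 0, "wx": 0, "wy": 0, "wz": -8.2}, {"dx": 0, "dy": 0, "dz": 0, "wx": 0, "wy": 0, "wz": -8.2}, {"dx": 0, "dy": 0, "dz": 0, "wx": 0, "wy": 0, "wz": -8.2}, {"dx": 0, "dy": 0, "dz": 0, "wx": 0, "wy": 0, "wz": -8.2}, {"dx": 0, "dy": 0, "dz": 0, "wx": 0, "wy": 0, "wz": -8.2}, {"dx": 0, "dy": 0, "dz": 0, "wx": 0, "wy": 0, "wz": -8.2}, {"dx": 0, "dy": 0, "dz": 0, "wx": 0, "wy": 0, "wz": -8.2}, {"dx": 0, "dy": 0, "dz": 0, "wx": 0, "wy": 0, "wz": -8.2}, {"dx": 0, "dy": 0, "dz": 0, "wx": 0, "wy": 0, "wz": -8.2}, {"dx": 0, "dy": 0, "dz": 0, "wx": 0, "wy": 0, "wz": -7.5}, {"dx": 0, "dy": 0, "dz": 0, "wx": 0, "wy": 0, "wz": 0}]'

```text
t: 20.15
position: [0.459, 0.0157, 0.1799]
tool_rot: [-180.0, 0.1, 158.1]
force: [-0.2, -1.0, 0.6]
width: 0.0854
gripper_force: 0.0
```

>>> apply_moves --targets '[{"dx": 0, "dy": 0, "dz": 0, "wx": 0, "wy": 0, "wz": 0}, {"dx": 0, "dy": 0, "dz": 0, "wx": 0, "wy": 0, "wz": 0}]'

```text
t: 20.35
position: [0.4588, 0.0172, 0.1798]
tool_rot: [-180.0, 0.1, 158.0]
force: [-0.4, 0.5, -0.1]
width: 0.0856
gripper_force: 0.0
```

```bash
python3 go.py .4475 .053 .013 158.5; python3 - <<'E'
from h import *
for n in("top","scene"):
    d=cam(n);g=grey(d)
    print(n,"tall",fitrim(d,g,(.506,-.36),.093)[:2])
d=cam("wrist");cv2.imwrite("pics/w4.png",d["image"][:,:,::-1]);print(proj(d,[.4475,.053,.052]))
print(fitrim(d,grey(d),(.4475,.053),.052))
E
```

```text
at [0.4588 0.0172 0.1798] [-1.7997e+02  1.0000e-01  1.5799e+02] F[-0.4  0.5 -0.1] w85.6 t20.4 q7 67 | dx 23.9 dy 29.0 dz 166.8 (rows 3.6) wz -0.5 (rows 0.1)
top tall (array([129.5126,   0.505 ,  -0.359 ]), np.float64(158.8))
scene tall (array([136.9736,   0.507 ,  -0.356 ]), np.float64(159.2))
[318.06422012 169.92015606]
(array([2.194428e+02, 4.485000e-01, 5.100000e-02]), np.float64(18.7), array([228, 100,  84,  93,  92, 108, 106, 125, 231, 231, 231, 230, 231,
       232, 231, 231, 230, 232, 231, 232, 232, 230, 231, 232, 232, 231,
       231, 231, 231, 230, 231, 232, 231, 231, 231, 231, 232, 232, 231,
       231, 229, 231, 231, 230, 232, 230, 231, 231, 231, 232, 232, 231,
       231, 231, 231, 231, 230, 232, 231, 229, 230, 231, 230, 231, 229,
       230, 231, 231, 232, 230, 230, 231]))
```

View pics/w4.png

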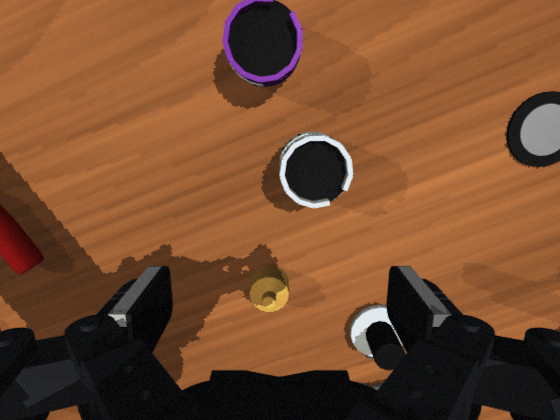

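The wrist view shows the short tin at (316,171), fit (0.4485, 0.051) with its notch at 18.7°. The tall tin on the base fits at seated height, notch 159°. Going down to grasp the short tin.

>>> apply_moves --targets '[{"dx": 23, "dy": 28.3, "dz": 0, "wx": 0, "wy": 0, "wz": -0.5}, {"dx": 0, "dy": 0, "dz": 40, "wx": 0, "wy": 0, "wz": 0}, {"dx": 0, "dy": 0, "dz": 45, "wx": 0, "wy": 0, "wz": 0}, {"dx": 0, "dy": 0, "dz": 45, "wx": 0, "wy": 0, "wz": 0}, {"dx": 0, "dy": 0, "dz": 30, "wx": 0, "wy": 0, "wz": 0}, {"dx": 0, "dy": 0, "dz": 6, "wx": 0, "wy": 0, "wz": 0}, {"dx": 0, "dy": 0, "dz": 0, "wx": 0, "wy": 0, "wz": 0}, {"dx": 0, "dy": 0, "dz": 0, "wx": 0, "wy": 0, "wz": 0}]'

```text
t: 21.3
position: [0.4493, 0.0529, 0.0152]
tool_rot: [179.9, 0.2, 158.8]
force: [0.1, -0.1, 1.0]
width: 0.0855
gripper_force: 0.0
```

>>> apply_moves --targets '[{"dx": 0, "dy": 0, "dz": 0, "wx": 0, "wy": 0, "wz": 0}, {"dx": 0, "dy": 0, "dz": 0, "wx": 0, "wy": 0, "wz": 0}, {"dx": 0, "dy": 0, "dz": 0, "wx": 0, "wy": 0, "wz": 0}, {"dx": 0, "dy": 0, "dz": 0, "wx": 0, "wy": 0, "wz": 0}, {"dx": 0, "dy": 0, "dz": 0, "wx": 0, "wy": 0, "wz": 0}, {"dx": 0, "dy": 0, "dz": 0, "wx": 0, "wy": 0, "wz": 0}]' --grip 40 --grip_force 50

```text
t: 21.9
position: [0.4489, 0.0533, 0.015]
tool_rot: [179.9, 0.1, 158.8]
force: [-4.0, 0.4, 13.4]
width: 0.0546
gripper_force: 50.3
```

>>> apply_moves --targets '[{"dx": 0, "dy": 0, "dz": -30, "wx": 0, "wy": 0, "wz": 0}, {"dx": 0, "dy": 0, "dz": -40, "wx": 0, "wy": 0, "wz": 0}, {"dx": 0, "dy": 0, "dz": -40, "wx": 0, "wy": 0, "wz": 0}, {"dx": 0, "dy": 0, "dz": 0, "wx": 0, "wy": 0, "wz": 0}, {"dx": 0, "dy": 0, "dz": 0, "wx": 0, "wy": 0, "wz": 0}]'

```text
t: 22.4
position: [0.4482, 0.0538, 0.1244]
tool_rot: [179.8, 0.1, 158.8]
force: [-0.4, 1.1, -2.1]
width: 0.0549
gripper_force: 54.9
```

```bash
python3 go.py .496 .2505 .12 39.3
```

```text
at [0.4482 0.0538 0.1244] [1.7983e+02 1.1000e-01 1.5884e+02] F[-0.4  1.1 -2.1] w54.9 t22.4 q7 68 | dx 26.5 dy 200.7 dz 4.4 (rows 4.2) wz 119.5 (rows 14.1)
```

>>> apply_moves --targets '[{"dx": 5.3, "dy": 40, "dz": 0, "wx": 0, "wy": 0, "wz": 0}, {"dx": 5.3, "dy": 40, "dz": 0, "wx": 0, "wy": 0, "wz": 0}, {"dx": 5.3, "dy": 40, "dz": 0, "wx": 0, "wy": 0, "wz": 0}, {"dx": 5.3, "dy": 40, "dz": 0, "wx": 0, "wy": 0, "wz": 0}, {"dx": 5.3, "dy": 40, "dz": 0, "wx": 0, "wy": 0, "wz": 0}, {"dx": 0, "dy": 0, "dz": 0, "wx": 0, "wy": 0, "wz": 8.5}, {"dx": 0, "dy": 0, "dz": 0, "wx": 0, "wy": 0, "wz": 8.5}, {"dx": 0, "dy": 0, "dz": 0, "wx": 0, "wy": 0, "wz": 8.5}, {"dx": 0, "dy": 0, "dz": 0, "wx": 0, "wy": 0, "wz": 8.5}, {"dx": 0, "dy": 0, "dz": 0, "wx": 0, "wy": 0, "wz": 8.5}, {"dx": 0, "dy": 0, "dz": 0, "wx": 0, "wy": 0, "wz": 8.5}, {"dx": 0, "dy": 0, "dz": 0, "wx": 0, "wy": 0, "wz": 8.5}]'

```text
t: 23.6
position: [0.4947, 0.2483, 0.1217]
tool_rot: [-179.9, 0.1, 98.9]
force: [0.5, -0.5, -2.2]
width: 0.0547
gripper_force: 54.6
```

>>> apply_moves --targets '[{"dx": 0, "dy": 0, "dz": 8, "wx": 0, "wy": 0, "wz": 8.5}, {"dx": 0, "dy": 0, "dz": 8, "wx": 0, "wy": 0, "wz": 8.5}, {"dx": 0, "dy": 0, "dz": 8, "wx": 0, "wy": 0, "wz": 8.5}, {"dx": 0, "dy": 0, "dz": 8, "wx": 0, "wy": 0, "wz": 8.5}, {"dx": 0, "dy": 0, "dz": 8, "wx": 0, "wy": 0, "wz": 8.5}, {"dx": 0, "dy": 0, "dz": 8, "wx": 0, "wy": 0, "wz": 8.5}, {"dx": 0, "dy": 0, "dz": 8, "wx": 0, "wy": 0, "wz": 8.5}, {"dx": 0, "dy": 0, "dz": 8, "wx": 0, "wy": 0, "wz": 0}, {"dx": 0, "dy": 0, "dz": 8, "wx": 0, "wy": 0, "wz": 0}, {"dx": 0, "dy": 0, "dz": 0, "wx": 0, "wy": 0, "wz": 0}, {"dx": 0, "dy": 0, "dz": 0, "wx": 0, "wy": 0, "wz": 0}, {"dx": 0, "dy": 0, "dz": 0, "wx": 0, "wy": 0, "wz": 0}]'

```text
t: 24.8
position: [0.4959, 0.2489, 0.052]
tool_rot: [179.9, -0.1, 39.8]
force: [0.7, 0.9, -1.5]
width: 0.055
gripper_force: 54.6
```

```bash
python3 go.py .496 .2505 .0185 39.6
```

```text
at [0.4959 0.2489 0.052 ] [ 1.7993e+02 -7.0000e-02  3.9830e+01] F[ 0.7  0.9 -1.5] w55.0 t24.8 q7 -40 | dx 1.1 dy -1.2 dz 33.5 (rows 0.7) wz 0.2 (rows 0.0)
```

>>> apply_moves --targets '[{"dx": 1, "dy": -1, "dz": 18, "wx": 0, "wy": 0, "wz": 0}, {"dx": 0, "dy": 0, "dz": 10, "wx": 0, "wy": 0, "wz": 0}, {"dx": 0, "dy": 0, "dz": 4, "wx": 0, "wy": 0, "wz": 0}, {"dx": 0, "dy": 0, "dz": 1, "wx": 0, "wy": 0, "wz": 0}, {"dx": 0, "dy": 0, "dz": 0, "wx": 0, "wy": 0, "wz": 0}, {"dx": 0, "dy": 0, "dz": 0, "wx": 0, "wy": 0, "wz": 0}]'

```text
t: 25.4
position: [0.4958, 0.2501, 0.0183]
tool_rot: [179.9, -0.0, 39.8]
force: [-0.3, 0.2, -2.0]
width: 0.0547
gripper_force: 55.0
```

```bash
python3 go.py .496 .2505 .018 39.6
```

```text
at [0.4958 0.2501 0.0183] [ 1.799e+02 -1.000e-02  3.978e+01] F[-0.3  0.2 -2. ] w54.7 t25.4 q7 -39 | dx 0.4 dy -0.2 dz 0.3 (rows 0.0) wz 0.2 (rows 0.0)
```

>>> apply_moves --targets '[{"dx": 0, "dy": 0, "dz": 0.5, "wx": 0, "wy": 0, "wz": 0}, {"dx": 0, "dy": 0, "dz": 0.4, "wx": 0, "wy": 0, "wz": 0}, {"dx": 0, "dy": 0, "dz": 0, "wx": 0, "wy": 0, "wz": 0}]'

```text
t: 25.7
position: [0.4959, 0.2502, 0.0182]
tool_rot: [179.9, -0.0, 39.8]
force: [-2.8, -0.6, 5.6]
width: 0.0545
gripper_force: 55.5
```

>>> apply_moves --targets '[{"dx": 0, "dy": 0, "dz": 0, "wx": 0, "wy": 0, "wz": 0}, {"dx": 0, "dy": 0, "dz": 0, "wx": 0, "wy": 0, "wz": 0}, {"dx": 0, "dy": 0, "dz": 0, "wx": 0, "wy": 0, "wz": 0}, {"dx": 0, "dy": 0, "dz": 0, "wx": 0, "wy": 0, "wz": 0}, {"dx": 0, "dy": 0, "dz": 0, "wx": 0, "wy": 0, "wz": 0}]' --grip 100

```text
t: 26.2
position: [0.4959, 0.2502, 0.0176]
tool_rot: [179.9, -0.0, 39.8]
force: [-0.8, -0.1, 0.3]
width: 0.0854
gripper_force: 0.0
```

>>> apply_moves --targets '[{"dx": 0, "dy": 0, "dz": -20, "wx": 0, "wy": 0, "wz": 0}, {"dx": 0, "dy": 0, "dz": -45, "wx": 0, "wy": 0, "wz": 0}, {"dx": 0, "dy": 0, "dz": -45, "wx": 0, "wy": 0, "wz": 0}, {"dx": 0, "dy": 0, "dz": -45, "wx": 0, "wy": 0, "wz": 0}, {"dx": 0, "dy": 0, "dz": 0, "wx": 0, "wy": 0, "wz": 0}, {"dx": 0, "dy": 0, "dz": 0, "wx": 0, "wy": 0, "wz": 0}, {"dx": 0, "dy": 0, "dz": 0, "wx": 0, "wy": 0, "wz": 0}, {"dx": 0, "dy": 0, "dz": 0, "wx": 0, "wy": 0, "wz": 0}]'

```text
t: 27.0
position: [0.4949, 0.2503, 0.1714]
tool_rot: [179.9, 0.1, 39.8]
force: [0.4, -0.7, -0.5]
width: 0.0855
gripper_force: 0.0
```

```bash
python3 go.py .496 .2505 .018 129.6;python3 - <<'E'
from h import *
d=cam("wrist");cv2.imwrite("pics/w5.png",d["image"][:,:,::-1])
print(fitrim(d,grey(d),(.496,.2505),.055)[:2])
E
```

```text
at [0.4949 0.2503 0.1714] [1.7994e+02 9.0000e-02 3.9770e+01] F[ 0.4 -0.7 -0.5] w85.5 t27.0 q7 -45 | dx 1.0 dy 0.5 dz 153.4 (rows 3.2) wz -89.8 (rows 10.6)
(array([217.2357,   0.496 ,   0.2495]), np.float64(-96.9))
```

View pics/w5.png

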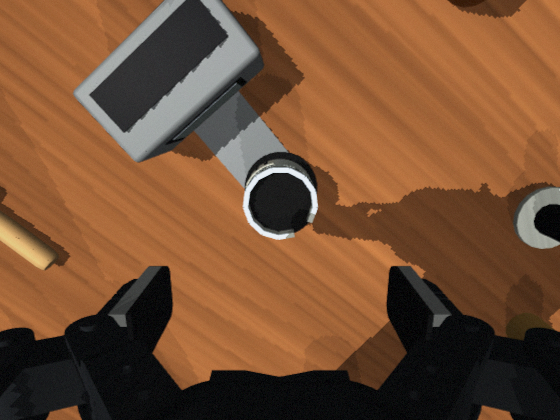

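The short tin is on the pad with its notch at (303,227), pointing back from the window (fit −97°, expected −100°); it has been read. Regrasping at right angles.

>>> apply_moves --targets '[{"dx": 1, "dy": 0.5, "dz": 0, "wx": 0, "wy": 0, "wz": -8.2}, {"dx": 0, "dy": 0, "dz": 0, "wx": 0, "wy": 0, "wz": -8.2}, {"dx": 0, "dy": 0, "dz": 0, "wx": 0, "wy": 0, "wz": -8.2}, {"dx": 0, "dy": 0, "dz": 0, "wx": 0, "wy": 0, "wz": -8.2}, {"dx": 0, "dy": 0, "dz": 0, "wx": 0, "wy": 0, "wz": -8.2}, {"dx": 0, "dy": 0, "dz": 0, "wx": 0, "wy": 0, "wz": -8.2}, {"dx": 0, "dy": 0, "dz": 0, "wx": 0, "wy": 0, "wz": -8.2}, {"dx": 0, "dy": 0, "dz": 0, "wx": 0, "wy": 0, "wz": -8.2}, {"dx": 0, "dy": 0, "dz": 0, "wx": 0, "wy": 0, "wz": -8.2}, {"dx": 0, "dy": 0, "dz": 0, "wx": 0, "wy": 0, "wz": -8.2}, {"dx": 0, "dy": 0, "dz": 0, "wx": 0, "wy": 0, "wz": -7.8}, {"dx": 0, "dy": 0, "dz": 0, "wx": 0, "wy": 0, "wz": 0}]'

```text
t: 28.25
position: [0.4964, 0.2504, 0.1722]
tool_rot: [-180.0, 0.1, 129.7]
force: [1.4, -0.4, -0.4]
width: 0.0852
gripper_force: 0.0
```

>>> apply_moves --targets '[{"dx": 0, "dy": 0, "dz": 0, "wx": 0, "wy": 0, "wz": 0}, {"dx": 0, "dy": 0, "dz": 0, "wx": 0, "wy": 0, "wz": 0}]'

```text
t: 28.45
position: [0.4966, 0.2505, 0.1723]
tool_rot: [-180.0, 0.1, 129.4]
force: [0.4, -0.4, 0.5]
width: 0.085
gripper_force: 0.0
```

```bash
python3 go.py .4959 .2502 .018 129.6;python3 - <<'E'
from h import *
d=cam("wrist")
print(fitrim(d,grey(d),(.496,.2505),.055)[:2])
E
```

```text
at [0.4966 0.2505 0.1723] [-1.7999e+02  1.0000e-01  1.2939e+02] F[ 0.4 -0.4  0.5] w85.0 t28.4 q7 30 | dx 0.2 dy -0.7 dz 154.3 (rows 3.2) wz -0.2 (rows 0.0)
(array([223.207 ,   0.496 ,   0.2495]), np.float64(-100.0))
```

>>> apply_moves --targets '[{"dx": 0, "dy": 0, "dz": 40, "wx": 0, "wy": 0, "wz": 0}, {"dx": 0, "dy": 0, "dz": 45, "wx": 0, "wy": 0, "wz": 0}, {"dx": 0, "dy": 0, "dz": 45, "wx": 0, "wy": 0, "wz": 0}, {"dx": 0, "dy": 0, "dz": 20, "wx": 0, "wy": 0, "wz": 0}, {"dx": 0, "dy": 0, "dz": 3, "wx": 0, "wy": 0, "wz": 0}, {"dx": 0, "dy": 0, "dz": 0, "wx": 0, "wy": 0, "wz": 0}, {"dx": 0, "dy": 0, "dz": 0, "wx": 0, "wy": 0, "wz": 0}]'

```text
t: 29.2
position: [0.4981, 0.2508, 0.0212]
tool_rot: [179.8, 0.1, 129.5]
force: [0.1, -0.7, 0.2]
width: 0.0855
gripper_force: 0.0
```

>>> apply_moves --targets '[{"dx": 0, "dy": 0, "dz": 0, "wx": 0, "wy": 0, "wz": 0}, {"dx": 0, "dy": 0, "dz": 0, "wx": 0, "wy": 0, "wz": 0}, {"dx": 0, "dy": 0, "dz": 0, "wx": 0, "wy": 0, "wz": 0}, {"dx": 0, "dy": 0, "dz": 0, "wx": 0, "wy": 0, "wz": 0}, {"dx": 0, "dy": 0, "dz": 0, "wx": 0, "wy": 0, "wz": 0}, {"dx": 0, "dy": 0, "dz": 0, "wx": 0, "wy": 0, "wz": 0}]' --grip 40 --grip_force 50

```text
t: 29.8
position: [0.4975, 0.2509, 0.021]
tool_rot: [179.9, 0.1, 129.6]
force: [-2.8, -1.1, 8.2]
width: 0.0545
gripper_force: 51.6
```

>>> apply_moves --targets '[{"dx": 0, "dy": 0, "dz": -30, "wx": 0, "wy": 0, "wz": 0}, {"dx": 0, "dy": 0, "dz": -45, "wx": 0, "wy": 0, "wz": 0}, {"dx": 0, "dy": 0, "dz": -45, "wx": 0, "wy": 0, "wz": 0}, {"dx": 0, "dy": 0, "dz": -45, "wx": 0, "wy": 0, "wz": 0}, {"dx": 0, "dy": 0, "dz": 0, "wx": 0, "wy": 0, "wz": 0}, {"dx": 0, "dy": 0, "dz": 0, "wx": 0, "wy": 0, "wz": 0}, {"dx": 0, "dy": 0, "dz": 0, "wx": 0, "wy": 0, "wz": 0}]'

```text
t: 30.5
position: [0.4958, 0.2506, 0.1835]
tool_rot: [-179.9, 0.0, 129.6]
force: [-0.0, 0.2, -1.7]
width: 0.0547
gripper_force: 54.2
```

```bash
python3 go.py .5062 -.3601 .18 28.6
```

```text
at [0.4958 0.2506 0.1835] [-1.7993e+02  4.0000e-02  1.2959e+02] F[-0.   0.2 -1.7] w54.7 t30.5 q7 30 | dx -477.3 dy -381.3 dz 3.5 (rows 12.7) wz 101.0 (rows 11.9)
```

>>> apply_moves --targets '[{"dx": -38, "dy": -30.3, "dz": 0, "wx": 0, "wy": 0, "wz": 0}, {"dx": -38, "dy": -30.3, "dz": 0, "wx": 0, "wy": 0, "wz": 0}, {"dx": -38, "dy": -30.3, "dz": 0, "wx": 0, "wy": 0, "wz": 0}, {"dx": -38, "dy": -30.3, "dz": 0, "wx": 0, "wy": 0, "wz": 0}, {"dx": -38, "dy": -30.3, "dz": 0, "wx": 0, "wy": 0, "wz": 0}, {"dx": -38, "dy": -30.3, "dz": 0, "wx": 0, "wy": 0, "wz": 0}, {"dx": -38, "dy": -30.3, "dz": 0, "wx": 0, "wy": 0, "wz": 0}, {"dx": -38, "dy": -30.3, "dz": 0, "wx": 0, "wy": 0, "wz": 0}, {"dx": -38, "dy": -30.3, "dz": 0, "wx": 0, "wy": 0, "wz": 0}, {"dx": -38, "dy": -30.3, "dz": 0, "wx": 0, "wy": 0, "wz": 0}, {"dx": -38, "dy": -30.3, "dz": 0, "wx": 0, "wy": 0, "wz": 0}, {"dx": -38, "dy": -30.3, "dz": 0, "wx": 0, "wy": 0, "wz": 0}]'

```text
t: 31.7
position: [0.5062, -0.3337, 0.183]
tool_rot: [-180.0, -0.1, 129.6]
force: [0.9, -0.2, -0.8]
width: 0.0546
gripper_force: 54.2
```

>>> apply_moves --targets '[{"dx": 0, "dy": 0, "dz": 0, "wx": 0, "wy": 0, "wz": 8.4}, {"dx": 0, "dy": 0, "dz": 0, "wx": 0, "wy": 0, "wz": 8.4}, {"dx": 0, "dy": 0, "dz": 0, "wx": 0, "wy": 0, "wz": 8.4}, {"dx": 0, "dy": 0, "dz": 0, "wx": 0, "wy": 0, "wz": 8.4}, {"dx": 0, "dy": 0, "dz": 0, "wx": 0, "wy": 0, "wz": 8.4}, {"dx": 0, "dy": 0, "dz": 0, "wx": 0, "wy": 0, "wz": 8.4}, {"dx": 0, "dy": 0, "dz": 0, "wx": 0, "wy": 0, "wz": 8.4}, {"dx": 0, "dy": 0, "dz": 0, "wx": 0, "wy": 0, "wz": 8.4}, {"dx": 0, "dy": 0, "dz": 0, "wx": 0, "wy": 0, "wz": 8.4}, {"dx": 0, "dy": 0, "dz": 0, "wx": 0, "wy": 0, "wz": 8.4}, {"dx": 0, "dy": 0, "dz": 0, "wx": 0, "wy": 0, "wz": 8.4}, {"dx": 0, "dy": 0, "dz": 0, "wx": 0, "wy": 0, "wz": 8.4}]'

```text
t: 32.9
position: [0.5064, -0.332, 0.1832]
tool_rot: [-179.9, 0.0, 28.4]
force: [0.4, -0.3, -2.0]
width: 0.0546
gripper_force: 54.0
```

>>> apply_moves --targets '[{"dx": 0, "dy": 0, "dz": 0, "wx": 0, "wy": 0, "wz": 0}, {"dx": 0, "dy": 0, "dz": 0, "wx": 0, "wy": 0, "wz": 0}, {"dx": 0, "dy": 0, "dz": 0, "wx": 0, "wy": 0, "wz": 0}]'

```text
t: 33.2
position: [0.5068, -0.3324, 0.1846]
tool_rot: [180.0, -0.0, 29.0]
force: [-0.7, -0.4, -1.8]
width: 0.0545
gripper_force: 54.0
```

```bash
python3 go.py .5062 -.3601 .13 28.6
```

```text
at [ 0.5068 -0.3324  0.1846] [ 1.7996e+02 -1.0000e-02  2.8960e+01] F[-0.7 -0.4 -1.8] w54.5 t33.2 q7 3 | dx -13.9 dy 24.0 dz 54.6 (rows 1.3) wz 0.4 (rows 0.0)
```

>>> apply_moves --targets '[{"dx": -7, "dy": 12, "dz": 10, "wx": 0, "wy": 0, "wz": 0.3}, {"dx": -7, "dy": 12, "dz": 20, "wx": 0, "wy": 0, "wz": 0}, {"dx": 0, "dy": 0, "dz": 24, "wx": 0, "wy": 0, "wz": 0}, {"dx": 0, "dy": 0, "dz": 0, "wx": 0, "wy": 0, "wz": 0}, {"dx": 0, "dy": 0, "dz": 0, "wx": 0, "wy": 0, "wz": 0}, {"dx": 0, "dy": 0, "dz": 0, "wx": 0, "wy": 0, "wz": 0}]'

```text
t: 33.8
position: [0.5067, -0.3605, 0.1326]
tool_rot: [179.8, -0.1, 28.5]
force: [-0.7, -0.0, -1.9]
width: 0.0544
gripper_force: 54.0
```

```bash
python3 go.py .5062 -.3601 .106 28.6
```

```text
at [ 0.5067 -0.3605  0.1326] [ 1.7984e+02 -7.0000e-02  2.8550e+01] F[-0.7 -0.  -1.9] w54.4 t33.8 q7 6 | dx -0.3 dy -0.6 dz 26.6 (rows 0.6) wz -0.1 (rows 0.0)
```

>>> apply_moves --targets '[{"dx": -0.5, "dy": -0.4, "dz": 12, "wx": 0, "wy": 0, "wz": 0}, {"dx": 0, "dy": 0, "dz": 6, "wx": 0, "wy": 0, "wz": 0}, {"dx": 0, "dy": 0, "dz": 3, "wx": 0, "wy": 0, "wz": 0}, {"dx": 0, "dy": 0, "dz": 2, "wx": 0, "wy": 0, "wz": 0}, {"dx": 0, "dy": 0, "dz": 2, "wx": 0, "wy": 0, "wz": 0}, {"dx": 0, "dy": 0, "dz": 0, "wx": 0, "wy": 0, "wz": 0}, {"dx": 0, "dy": 0, "dz": 0, "wx": 0, "wy": 0, "wz": 0}]'

```text
t: 34.5
position: [0.5056, -0.3604, 0.1064]
tool_rot: [179.9, -0.0, 28.5]
force: [-0.1, -0.2, -1.2]
width: 0.0546
gripper_force: 54.0
```

```bash
python3 go.py .5062 -.3601 .103 28.6
```

```text
at [ 0.5056 -0.3604  0.1064] [ 1.799e+02 -4.000e-02  2.847e+01] F[-0.1 -0.2 -1.2] w54.6 t34.5 q7 7 | dx 0.6 dy 0.0 dz 3.4 (rows 0.1) wz -0.1 (rows 0.0)
```

In the notch again (5 mm below the rim, no load). Finishing the descent and releasing.

>>> apply_moves --targets '[{"dx": 0.3, "dy": 0, "dz": 2, "wx": 0, "wy": 0, "wz": 0}, {"dx": 0, "dy": 0, "dz": 1, "wx": 0, "wy": 0, "wz": 0}, {"dx": 0, "dy": 0, "dz": 0.5, "wx": 0, "wy": 0, "wz": 0}, {"dx": 0, "dy": 0, "dz": 0, "wx": 0, "wy": 0, "wz": 0}, {"dx": 0, "dy": 0, "dz": 0, "wx": 0, "wy": 0, "wz": 0}]'

```text
t: 35.0
position: [0.5061, -0.3601, 0.1031]
tool_rot: [179.9, -0.1, 28.5]
force: [0.2, 1.7, 3.5]
width: 0.0544
gripper_force: 54.6
```

>>> apply_moves --targets '[{"dx": 0, "dy": 0, "dz": 0, "wx": 0, "wy": 0, "wz": 0}, {"dx": 0, "dy": 0, "dz": 0, "wx": 0, "wy": 0, "wz": 0}, {"dx": 0, "dy": 0, "dz": 0, "wx": 0, "wy": 0, "wz": 0}, {"dx": 0, "dy": 0, "dz": 0, "wx": 0, "wy": 0, "wz": 0}, {"dx": 0, "dy": 0, "dz": 0, "wx": 0, "wy": 0, "wz": 0}]' --grip 100

```text
t: 35.5
position: [0.5059, -0.3601, 0.1027]
tool_rot: [179.9, -0.0, 28.5]
force: [-0.1, -1.0, -0.5]
width: 0.0854
gripper_force: 0.0
```

>>> apply_moves --targets '[{"dx": 0, "dy": 0, "dz": -20, "wx": 0, "wy": 0, "wz": 0}, {"dx": 0, "dy": 0, "dz": -45, "wx": 0, "wy": 0, "wz": 0}, {"dx": 0, "dy": 0, "dz": -35, "wx": 0, "wy": 0, "wz": 0}, {"dx": 0, "dy": 0, "dz": 0, "wx": 0, "wy": 0, "wz": 0}, {"dx": 0, "dy": 0, "dz": 0, "wx": 0, "wy": 0, "wz": 0}]'

```text
t: 36.0
position: [0.506, -0.3603, 0.2034]
tool_rot: [179.8, -0.1, 28.5]
force: [-0.1, 0.1, -1.3]
width: 0.0855
gripper_force: 0.0
```

```bash
python3 - <<'E'
from h import *
d=cam("wrist")
print("wrist short",fitrim(d,grey(d),(.506,-.36),.137)[:2])
for n in("top","scene"):
    d=cam(n); g=grey(d); b=min(((ring(d,g,(.6247+i,.054+j),.05,.012,24).mean()+ring(d,g,(.6247+i,.054+j),.05,.006,12).mean()),.6247+i,.054+j) for i in np.arange(-.05,.0501,.002) for j in np.arange(-.05,.0501,.002)); print(n,"knob",np.round(b,4))
E
python3 go.py .6 .04 .2 120
```

```text
wrist short (array([182.5019,   0.506 ,  -0.361 ]), np.float64(156.6))
top knob [67.5292  0.6407  0.102 ]
scene knob [89.2379  0.6467  0.104 ]
at [ 0.5056 -0.3594  0.2014] [-1.7998e+02 -1.0000e-02  2.8480e+01] F[-0.1 -0.9  0.3] w85.3 t36.1 q7 4 | dx 273.4 dy -306.0 dz 1.4 (rows 8.6) wz -91.5 (rows 10.8)
```

Short tin seated. The lid fit hit its search limit, so the lid may have been knocked; going to look from above.

>>> apply_moves --targets '[{"dx": 30, "dy": -34, "dz": -2, "wx": 0, "wy": 0, "wz": 0}, {"dx": 30, "dy": -34, "dz": -2, "wx": 0, "wy": 0, "wz": 0}, {"dx": 30, "dy": -34, "dz": -2, "wx": 0, "wy": 0, "wz": 0}, {"dx": 30, "dy": -34, "dz": -2, "wx": 0, "wy": 0, "wz": 0}, {"dx": 30, "dy": -34, "dz": -2, "wx": 0, "wy": 0, "wz": 0}, {"dx": 30, "dy": -34, "dz": -2, "wx": 0, "wy": 0, "wz": 0}, {"dx": 30, "dy": -34, "dz": -2, "wx": 0, "wy": 0, "wz": 0}, {"dx": 30, "dy": -34, "dz": -2, "wx": 0, "wy": 0, "wz": 0}, {"dx": 30, "dy": -34, "dz": -2, "wx": 0, "wy": 0, "wz": 0}]'

```text
t: 37.05
position: [0.5969, 0.0401, 0.2194]
tool_rot: [180.0, 0.0, 28.5]
force: [0.3, 0.1, 0.0]
width: 0.0851
gripper_force: 0.0
```

>>> apply_moves --targets '[{"dx": 0, "dy": 0, "dz": 0, "wx": 0, "wy": 0, "wz": -8.3}, {"dx": 0, "dy": 0, "dz": 0, "wx": 0, "wy": 0, "wz": -8.3}, {"dx": 0, "dy": 0, "dz": 0, "wx": 0, "wy": 0, "wz": -8.3}, {"dx": 0, "dy": 0, "dz": 0, "wx": 0, "wy": 0, "wz": -8.3}, {"dx": 0, "dy": 0, "dz": 0, "wx": 0, "wy": 0, "wz": -8.3}, {"dx": 0, "dy": 0, "dz": 0, "wx": 0, "wy": 0, "wz": -8.3}, {"dx": 0, "dy": 0, "dz": 0, "wx": 0, "wy": 0, "wz": -8.3}, {"dx": 0, "dy": 0, "dz": 0, "wx": 0, "wy": 0, "wz": -8.3}, {"dx": 0, "dy": 0, "dz": 0, "wx": 0, "wy": 0, "wz": -8.3}, {"dx": 0, "dy": 0, "dz": 0, "wx": 0, "wy": 0, "wz": -8.3}, {"dx": 0, "dy": 0, "dz": 0, "wx": 0, "wy": 0, "wz": -8.3}, {"dx": 0, "dy": 0, "dz": 0, "wx": 0, "wy": 0, "wz": 0}]'

```text
t: 38.25
position: [0.5967, 0.0379, 0.2196]
tool_rot: [-180.0, 0.0, 119.9]
force: [0.3, -0.8, 0.3]
width: 0.0855
gripper_force: 0.0
```

>>> apply_moves --targets '[{"dx": 0, "dy": 0, "dz": 0, "wx": 0, "wy": 0, "wz": 0}, {"dx": 0, "dy": 0, "dz": 0, "wx": 0, "wy": 0, "wz": 0}]'

```text
t: 38.45
position: [0.597, 0.0378, 0.22]
tool_rot: [-180.0, 0.1, 119.6]
force: [0.0, 0.0, 0.2]
width: 0.0859
gripper_force: 0.0
```

```bash
python3 go.py .6247 .054 .2 120; python3 - <<'E'
from h import *
d=cam("wrist");cv2.imwrite("pics/w6.png",d["image"][:,:,::-1])
print(proj(d,[.6247,.054,.05]))
E
```

```text
at [0.597  0.0378 0.22  ] [-1.7999e+02  7.0000e-02  1.1959e+02] F[0.  0.  0.2] w85.9 t38.5 q7 46 | dx 0.4 dy 32.1 dz 20.0 (rows 0.8) wz -0.4 (rows 0.0)
[315.82850184 188.21266718]
```

View pics/w6.png

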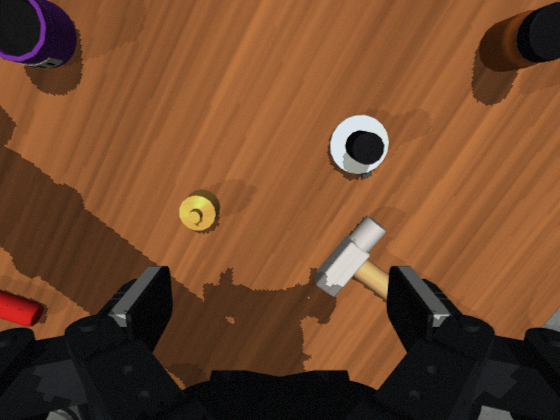

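The lid was knocked: disc centre is now at (360,145), knob top (365,148), lug tip about (368,175).

```bash
python3 - <<'E'
from h import *
d=cam("wrist");g=grey(d)
c0=ray(d,360,145,.014);print(c0,ray(d,366,148,.05))
b,a,v=fitrim(d,g,c0,.014,r=.0265);print(b,a)
for r in(.031,.033):
    v=ring(d,g,b[1:],.005,r,72);print(r,v.astype(int))
A=crop(d,310,95,420,195,7);cv2.imwrite("pics/w6c.png",A)
E
```

```text
[0.6466508  0.10597189 0.014     ] [0.64399466 0.10525388 0.05      ]
[2.024019e+02 6.457000e-01 1.060000e-01] -62.1
0.031 [132 120 124 135 117 110 109 107 106 108 105  98 102 103  99  93  94  98
  91  86  87  88  95  97 104  99  98 100 103 105 107 105 107 109 109 110
 110 109 111 110 109 111 107 101 102  85  85  74  76  64  59  63  53  62
  63  59  58  55  58  61  59  56  41  60  73  82 102 110 124 124 124 133]
0.033 [115 110 109 110 107 101  95  94  97  99  98  95  96 103 100  94  95  97
  90  86  85  90 104 104 101  98  99 102 104 106 107 110 109 110 107 108
 108 108 110 109 111 110 109 109 106 103 101  96  98  91  96  91  80  95
  99  94  59  55  60  61  57  69  50  74  79  77 111 109 111 115 121 120]
```

View pics/w6c.png

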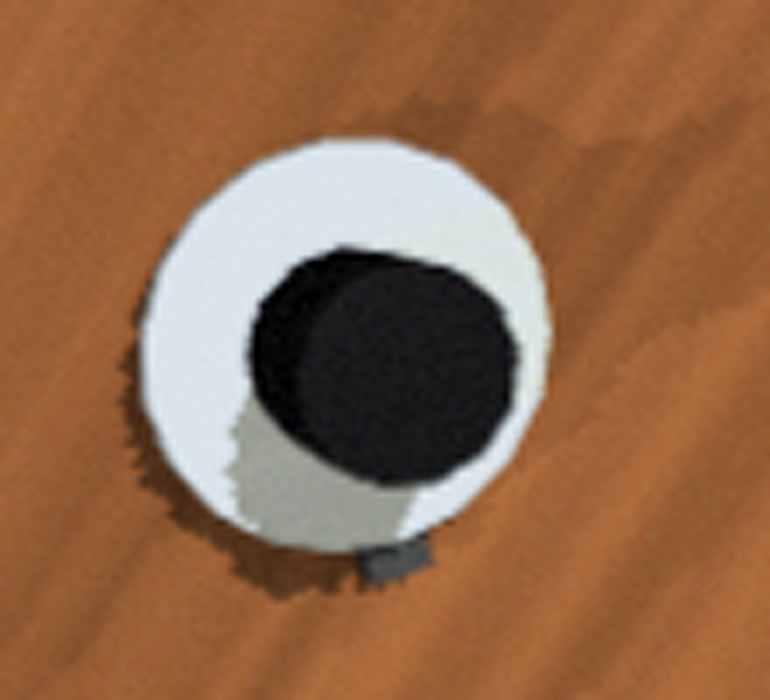

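Crop: disc centre (348,345), lug piece centred at (397,563).

```bash
python3 - <<'E'
from h import *
d=cam("wrist")
f=lambda u,v,z: ray(d,310+u/7-.43,95+v/7-.43,z)[:2]
c=f(348,345,.014);k=f(408,375,.05)
for z in(.002,.005,.008):
    l=f(397,563,z);e=l-c;print(c,k,l,np.linalg.norm(e),np.degrees(np.arctan2(e[1],e[0])))
a=f(372,585,.001);b=f(432,568,.001);print(np.linalg.norm(b-a),np.degrees(np.arctan2(*(b-a)[::-1])))
E
python3 go.py .645 .1055 .2 120
```

```text
[0.64552799 0.10654424] [0.64549728 0.10594459] [0.67136761 0.08438483] 0.034040057649888454 -40.61556371214783
[0.64552799 0.10654424] [0.64549728 0.10594459] [0.67047647 0.08447384] 0.03330959359199831 -41.497233791378314
[0.64552799 0.10654424] [0.64549728 0.10594459] [0.66958532 0.08456285] 0.03258736946553567 -42.41821050053696
0.008873048297622078 45.9039578481374
at [0.5972 0.0377 0.2203] [1.7999e+02 1.0000e-01 1.1969e+02] F[0.  0.6 0.2] w85.5 t38.6 q7 46 | dx 35.2 dy 75.1 dz 20.3 (rows 1.8) wz -0.3 (rows 0.0)
```

>>> apply_moves --targets '[{"dx": 17.8, "dy": 37.7, "dz": 0, "wx": 0, "wy": 0, "wz": 0}, {"dx": 17.8, "dy": 37.7, "dz": 10, "wx": 0, "wy": 0, "wz": 0}, {"dx": 0, "dy": 0, "dz": 40, "wx": 0, "wy": 0, "wz": 0}, {"dx": 0, "dy": 0, "dz": 40, "wx": 0, "wy": 0, "wz": 0}, {"dx": 0, "dy": 0, "dz": 0, "wx": 0, "wy": 0, "wz": 0}, {"dx": 0, "dy": 0, "dz": 0, "wx": 0, "wy": 0, "wz": 0}, {"dx": 0, "dy": 0, "dz": 0, "wx": 0, "wy": 0, "wz": 0}]'

```text
t: 39.3
position: [0.6463, 0.1054, 0.1331]
tool_rot: [179.8, 0.2, 119.7]
force: [0.5, 0.5, 1.6]
width: 0.0859
gripper_force: 0.0
```

```bash
python3 go.py .6455 .1062 .021 120;  python3 - <<'E'
from h import *
d=cam("wrist");g=grey(d);print(fitrim(d,g,(.6455,.1062),.014,r=.0265)[:2])
E
```

```text
at [0.6463 0.1054 0.1331] [1.7980e+02 1.7000e-01 1.1973e+02] F[0.5 0.5 1.6] w85.9 t39.3 q7 43 | dx 1.1 dy -0.3 dz 112.1 (rows 2.3) wz -0.3 (rows 0.0)
(array([2.032602e+02, 6.455000e-01, 1.062000e-01]), np.float64(-62.0))
```

>>> apply_moves --targets '[{"dx": 1, "dy": -0.3, "dz": 40, "wx": 0, "wy": 0, "wz": 0}, {"dx": 0, "dy": 0, "dz": 40, "wx": 0, "wy": 0, "wz": 0}, {"dx": 0, "dy": 0, "dz": 25, "wx": 0, "wy": 0, "wz": 0}, {"dx": 0, "dy": 0, "dz": 6, "wx": 0, "wy": 0, "wz": 0}, {"dx": 0, "dy": 0, "dz": 0, "wx": 0, "wy": 0, "wz": 0}, {"dx": 0, "dy": 0, "dz": 0, "wx": 0, "wy": 0, "wz": 0}, {"dx": 0, "dy": 0, "dz": 0, "wx": 0, "wy": 0, "wz": 0}]'

```text
t: 40.05
position: [0.6459, 0.1066, 0.0218]
tool_rot: [179.8, 0.1, 119.8]
force: [0.3, -0.1, 0.6]
width: 0.0852
gripper_force: 0.0
```

```bash
python3 go.py .6455 .1062 .021 120
```

```text
at [0.6459 0.1066 0.0218] [1.7978e+02 1.4000e-01 1.1977e+02] F[ 0.3 -0.1  0.6] w85.2 t40.0 q7 46 | dx -0.1 dy -0.5 dz 0.8 (rows 0.0) wz -0.2 (rows 0.0)
```

>>> apply_moves --targets '[{"dx": 0, "dy": 0, "dz": 0, "wx": 0, "wy": 0, "wz": 0}, {"dx": 0, "dy": 0, "dz": 0, "wx": 0, "wy": 0, "wz": 0}, {"dx": 0, "dy": 0, "dz": 0, "wx": 0, "wy": 0, "wz": 0}, {"dx": 0, "dy": 0, "dz": 0, "wx": 0, "wy": 0, "wz": 0}, {"dx": 0, "dy": 0, "dz": 0, "wx": 0, "wy": 0, "wz": 0}, {"dx": 0, "dy": 0, "dz": 0, "wx": 0, "wy": 0, "wz": 0}, {"dx": 0, "dy": 0, "dz": 0, "wx": 0, "wy": 0, "wz": 0}, {"dx": 0, "dy": 0, "dz": 0, "wx": 0, "wy": 0, "wz": 0}]' --grip 10 --grip_force 40

```text
t: 40.85
position: [0.6446, 0.1065, 0.0197]
tool_rot: [179.9, 0.1, 119.8]
force: [-0.7, -0.6, 3.7]
width: 0.0271
gripper_force: 39.4
```

>>> apply_moves --targets '[{"dx": 0, "dy": 0, "dz": -20, "wx": 0, "wy": 0, "wz": 0}, {"dx": 0, "dy": 0, "dz": -45, "wx": 0, "wy": 0, "wz": 0}, {"dx": 0, "dy": 0, "dz": -45, "wx": 0, "wy": 0, "wz": 0}, {"dx": 0, "dy": 0, "dz": -45, "wx": 0, "wy": 0, "wz": 0}, {"dx": 0, "dy": 0, "dz": -40, "wx": 0, "wy": 0, "wz": 0}, {"dx": 0, "dy": 0, "dz": 0, "wx": 0, "wy": 0, "wz": 0}, {"dx": 0, "dy": 0, "dz": 0, "wx": 0, "wy": 0, "wz": 0}, {"dx": 0, "dy": 0, "dz": 0, "wx": 0, "wy": 0, "wz": 0}]'

```text
t: 41.65
position: [0.6435, 0.1071, 0.2127]
tool_rot: [-179.9, 0.0, 119.8]
force: [-0.3, -0.4, -0.7]
width: 0.0269
gripper_force: 39.5
```

```bash
python3 go.py .506 -.3602 .22 -38.5
```

```text
at [0.6435 0.1071 0.2127] [-1.7991e+02  1.0000e-02  1.1978e+02] F[-0.3 -0.4 -0.7] w26.9 t41.6 q7 41 | dx -337.3 dy -351.4 dz -7.3 (rows 10.1) wz 158.3 (rows 18.6)
```

>>> apply_moves --targets '[{"dx": -30.6, "dy": -32, "dz": 0, "wx": 0, "wy": 0, "wz": 0}, {"dx": -30.6, "dy": -32, "dz": 0, "wx": 0, "wy": 0, "wz": 0}, {"dx": -30.6, "dy": -32, "dz": 0, "wx": 0, "wy": 0, "wz": 0}, {"dx": -30.6, "dy": -32, "dz": 0, "wx": 0, "wy": 0, "wz": 0}, {"dx": -30.6, "dy": -32, "dz": 0, "wx": 0, "wy": 0, "wz": 0}, {"dx": -30.6, "dy": -32, "dz": 0, "wx": 0, "wy": 0, "wz": 0}, {"dx": -30.6, "dy": -32, "dz": 0, "wx": 0, "wy": 0, "wz": 0}, {"dx": -30.6, "dy": -32, "dz": 0, "wx": 0, "wy": 0, "wz": 0}, {"dx": -30.6, "dy": -32, "dz": 0, "wx": 0, "wy": 0, "wz": 0}, {"dx": -30.6, "dy": -32, "dz": 0, "wx": 0, "wy": 0, "wz": 0}, {"dx": -30.6, "dy": -32, "dz": 0, "wx": 0, "wy": 0, "wz": 0}]'

```text
t: 42.75
position: [0.5049, -0.3608, 0.2128]
tool_rot: [-180.0, -0.1, 119.8]
force: [0.1, 0.3, -0.9]
width: 0.027
gripper_force: 39.6
```

>>> apply_moves --targets '[{"dx": 0, "dy": 0, "dz": 0, "wx": 0, "wy": 0, "wz": 8.3}, {"dx": 0, "dy": 0, "dz": 0, "wx": 0, "wy": 0, "wz": 8.3}, {"dx": 0, "dy": 0, "dz": 0, "wx": 0, "wy": 0, "wz": 8.3}, {"dx": 0, "dy": 0, "dz": 0, "wx": 0, "wy": 0, "wz": 8.3}, {"dx": 0, "dy": 0, "dz": 0, "wx": 0, "wy": 0, "wz": 8.3}, {"dx": 0, "dy": 0, "dz": 0, "wx": 0, "wy": 0, "wz": 8.3}, {"dx": 0, "dy": 0, "dz": 0, "wx": 0, "wy": 0, "wz": 8.3}, {"dx": 0, "dy": 0, "dz": 0, "wx": 0, "wy": 0, "wz": 8.3}, {"dx": 0, "dy": 0, "dz": 0, "wx": 0, "wy": 0, "wz": 8.3}, {"dx": 0, "dy": 0, "dz": 0, "wx": 0, "wy": 0, "wz": 8.3}]'

```text
t: 43.75
position: [0.5055, -0.3595, 0.2128]
tool_rot: [-179.9, 0.0, 36.4]
force: [0.3, -0.7, -0.3]
width: 0.0268
gripper_force: 39.5
```

>>> apply_moves --targets '[{"dx": 0, "dy": 0, "dz": 0, "wx": 0, "wy": 0, "wz": 8.3}, {"dx": 0, "dy": 0, "dz": 0, "wx": 0, "wy": 0, "wz": 8.3}, {"dx": 0, "dy": 0, "dz": 0, "wx": 0, "wy": 0, "wz": 8.3}, {"dx": 0, "dy": 0, "dz": 0, "wx": 0, "wy": 0, "wz": 8.3}, {"dx": 0, "dy": 0, "dz": 0, "wx": 0, "wy": 0, "wz": 8.3}, {"dx": 0, "dy": 0, "dz": 0, "wx": 0, "wy": 0, "wz": 8.3}, {"dx": 0, "dy": 0, "dz": 0, "wx": 0, "wy": 0, "wz": 8.3}, {"dx": 0, "dy": 0, "dz": 0, "wx": 0, "wy": 0, "wz": 8.3}, {"dx": 0, "dy": 0, "dz": 0, "wx": 0, "wy": 0, "wz": 8.3}, {"dx": 0, "dy": 0, "dz": 0, "wx": 0, "wy": 0, "wz": 0}, {"dx": 0, "dy": 0, "dz": 0, "wx": 0, "wy": 0, "wz": 0}, {"dx": 0, "dy": 0, "dz": 0, "wx": 0, "wy": 0, "wz": 0}]'

```text
t: 44.95
position: [0.5057, -0.36, 0.2141]
tool_rot: [180.0, -0.0, -37.7]
force: [0.1, 0.0, -0.9]
width: 0.0266
gripper_force: 39.5
```

```bash
python3 go.py .506 -.3602 .165 -38.7
```

```text
at [ 0.5057 -0.36    0.2141] [ 1.800e+02 -4.000e-02 -3.774e+01] F[ 0.1  0.  -0.9] w26.6 t45.0 q7 -59 | dx 0.3 dy -0.0 dz 49.1 (rows 1.0) wz 1.0 (rows 0.1)
```

>>> apply_moves --targets '[{"dx": 0.3, "dy": 0, "dz": 30, "wx": 0, "wy": 0, "wz": 0.8}, {"dx": 0, "dy": 0, "dz": 16, "wx": 0, "wy": 0, "wz": 0}, {"dx": 0, "dy": 0, "dz": 0, "wx": 0, "wy": 0, "wz": 0}, {"dx": 0, "dy": 0, "dz": 0, "wx": 0, "wy": 0, "wz": 0}, {"dx": 0, "dy": 0, "dz": 0, "wx": 0, "wy": 0, "wz": 0}]'

```text
t: 45.45
position: [0.5063, -0.3609, 0.1699]
tool_rot: [180.0, -0.2, -38.7]
force: [0.2, -0.4, -0.5]
width: 0.0263
gripper_force: 39.5
```

```bash
python3 go.py .506 -.3602 .152 -38.7
```

```text
at [ 0.5063 -0.3609  0.1699] [ 1.7998e+02 -1.6000e-01 -3.8700e+01] F[ 0.2 -0.4 -0.5] w26.3 t45.5 q7 -59 | dx -0.6 dy -0.4 dz 17.9 (rows 0.4) wz 0.0 (rows 0.0)
```

>>> apply_moves --targets '[{"dx": -0.3, "dy": -0.3, "dz": 8, "wx": 0, "wy": 0, "wz": 0}, {"dx": 0, "dy": 0, "dz": 3, "wx": 0, "wy": 0, "wz": 0}, {"dx": 0, "dy": 0, "dz": 2, "wx": 0, "wy": 0, "wz": 0}, {"dx": 0, "dy": 0, "dz": 2, "wx": 0, "wy": 0, "wz": 0}, {"dx": 0, "dy": 0, "dz": 1, "wx": 0, "wy": 0, "wz": 0}, {"dx": 0, "dy": 0, "dz": 0, "wx": 0, "wy": 0, "wz": 0}, {"dx": 0, "dy": 0, "dz": 0, "wx": 0, "wy": 0, "wz": 0}]'

```text
t: 46.15
position: [0.5061, -0.3601, 0.1528]
tool_rot: [180.0, -0.1, -38.7]
force: [-0.0, -0.8, -0.3]
width: 0.0269
gripper_force: 39.5
```

```bash
python3 go.py .506 -.3602 .1487 -38.7
```

```text
at [ 0.5061 -0.3601  0.1528] [ 1.800e+02 -1.000e-01 -3.873e+01] F[-0.  -0.8 -0.3] w26.9 t46.1 q7 -58 | dx -0.0 dy 0.2 dz 4.1 (rows 0.1) wz -0.0 (rows 0.0)
```

In the notch, 4 mm below the rim, free of load. Completing the seat.

>>> apply_moves --targets '[{"dx": 0, "dy": 0, "dz": 2, "wx": 0, "wy": 0, "wz": 0}, {"dx": 0, "dy": 0, "dz": 1, "wx": 0, "wy": 0, "wz": 0}, {"dx": 0, "dy": 0, "dz": 0.8, "wx": 0, "wy": 0, "wz": 0}, {"dx": 0, "dy": 0, "dz": 0, "wx": 0, "wy": 0, "wz": 0}, {"dx": 0, "dy": 0, "dz": 0, "wx": 0, "wy": 0, "wz": 0}]'

```text
t: 46.65
position: [0.5062, -0.36, 0.149]
tool_rot: [-180.0, -0.1, -38.7]
force: [0.8, 0.6, -0.2]
width: 0.0269
gripper_force: 39.6
```

```bash
python3 go.py .506 -.3602 .1487 -38.7
```

```text
at [ 0.5062 -0.36    0.149 ] [-1.7999e+02 -9.0000e-02 -3.8720e+01] F[ 0.8  0.6 -0.2] w26.9 t46.6 q7 -58 | dx -0.0 dy 0.2 dz 0.3 (rows 0.0) wz -0.0 (rows 0.0)
```

>>> apply_moves --targets '[{"dx": 0, "dy": 0, "dz": 0.3, "wx": 0, "wy": 0, "wz": 0}, {"dx": 0, "dy": 0, "dz": 0, "wx": 0, "wy": 0, "wz": 0}, {"dx": 0, "dy": 0, "dz": 0, "wx": 0, "wy": 0, "wz": 0}, {"dx": 0, "dy": 0, "dz": 0, "wx": 0, "wy": 0, "wz": 0}, {"dx": 0, "dy": 0, "dz": 0, "wx": 0, "wy": 0, "wz": 0}, {"dx": 0, "dy": 0, "dz": 0, "wx": 0, "wy": 0, "wz": 0}]' --grip 80

```text
t: 47.25
position: [0.5061, -0.36, 0.1487]
tool_rot: [-180.0, -0.1, -38.7]
force: [-0.6, 0.4, -0.4]
width: 0.0683
gripper_force: 0.0
```

>>> apply_moves --targets '[{"dx": 0, "dy": 0, "dz": -20, "wx": 0, "wy": 0, "wz": 0}, {"dx": 0, "dy": 0, "dz": -40, "wx": 0, "wy": 0, "wz": 0}, {"dx": 0, "dy": 0, "dz": -40, "wx": 0, "wy": 0, "wz": 0}, {"dx": -30, "dy": -30, "dz": 0, "wx": 0, "wy": 0, "wz": 0}, {"dx": -30, "dy": -30, "dz": 0, "wx": 0, "wy": 0, "wz": 0}, {"dx": -30, "dy": -30, "dz": 0, "wx": 0, "wy": 0, "wz": 0}, {"dx": -30, "dy": -30, "dz": 0, "wx": 0, "wy": 0, "wz": 0}, {"dx": -30, "dy": -30, "dz": 0, "wx": 0, "wy": 0, "wz": 0}, {"dx": 0, "dy": 0, "dz": 0, "wx": 0, "wy": 0, "wz": 0}, {"dx": 0, "dy": 0, "dz": 0, "wx": 0, "wy": 0, "wz": 0}]'

```text
t: 48.25
position: [0.4834, -0.1473, 0.2496]
tool_rot: [-179.9, -0.1, -38.5]
force: [-0.1, -0.9, 1.4]
width: 0.0681
gripper_force: 0.0
```

```bash
python3 go.py .506 -.3602 .1487 -38.7; python3 - <<'E'
from h import *
s=cam("scene");t=cam("top");P=[.506,-.36,.1]
A=[]
for d in(s,t):
    u,v=proj(d,P).astype(int); A.append(crop(d,u-40,v-45,u+40,v+45,5))
    print([proj(d,[.506,-.36,z]).round(1) for z in(.009,.093,.143,.179)],u-40,v-45)
cv2.imwrite("pics/end.png",np.hstack(A))
E
```

```text
at [ 0.4834 -0.1473  0.2496] [-1.7985e+02 -1.1000e-01 -3.8480e+01] F[-0.1 -0.9  1.4] w68.1 t48.2 q7 -90 | dx 150.2 dy 152.6 dz 100.9 (rows 4.9) wz 0.2 (rows 0.0)
[array([230.3, 140.6]), array([228.8, 118.5]), array([227.7, 104.2]), array([227. ,  93.3])] 188 71
[array([387.1, 230.8]), array([396.9, 229.2]), array([403.5, 228.2]), array([408.7, 227.3])] 357 184
```

View pics/end.png

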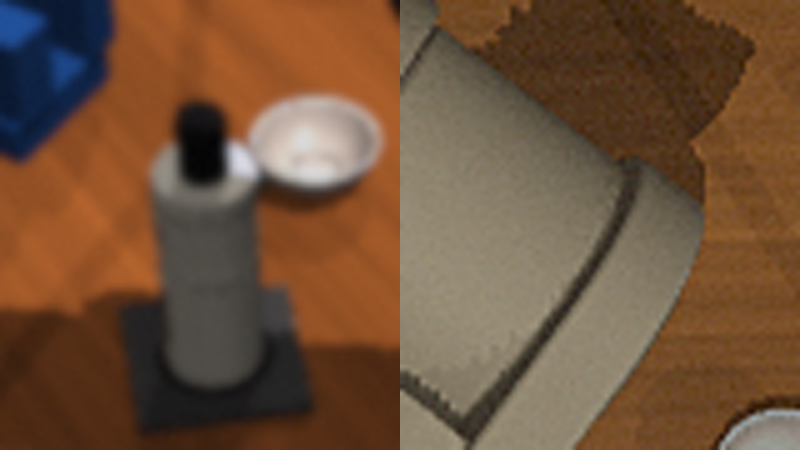

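The stack stands upright with no gaps. The knob top's centre at crop (203,112) is image row 93.4, against 93.3 predicted for a fully seated stack.

```bash
python3 -c "
from workcell import *
print(finish_job())"
```

```text
the job is handed in; nothing more can be done
None
```

The job is handed in: only the tall and short tins were on the bench, and both were read on the pad in that order. They are stacked on the index base under the lid, each lug judged in its notch by height and contact force; the hand-in returned no verdict.

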